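Close the strainer cover with its four clamp knobs

ROBOT

A 7-joint arm with a two-finger parallel gripper is mounted at the origin on the work surface. World frame = base frame: x ahead of the robot, y to its left, z up, the work surface at z = 0. Lengths are in mm, angles in rad, forces in N, time in s.
With the tool pointing down it reaches from about 400 to 875 mm from the base axis. Payload 4.4 kg.
Tool frame: the origin (TCP) lies midway between the tips of the shut fingers; the grasp point (between the pads) lies 19 mm behind it; x points along the fingers, z is the direction in which the jaws open and shut, and the axes are right-handed (so a half turn about x gives the same grasp; the last joint's range is limited). The gripper opens to 85 mm and grips with 20 to 120 N. Pads are 22 mm wide; open, the fingers measure 114 mm over their backs; the gripper's body (76 mm by 85 mm) begins 54 mm behind the grasp point. The pads swing forward as they close: fully open they stand 13 mm farther back than shut.
Start: joints at [-1.361, 0.628, 0.038, 1.517, -0.027, 0.996, -0.02], TCP at [176.981, 625.456, 231.313] pointing down, gripper open.
Joint ranges: [-3.06, 3.06], [-0.37, 2.12], [-1.25, 1.32], [0.18, 2.47], [-1.1, 4.24], [0.23, 1.98], [-2.94, 2.94]. Speed limits (rad/s): [2.57, 2.57, 3.14, 3.14, 3.14, 3.14, 3.14].

INTERFACE

Orientations are given as [roll, pitch, yaw] about the fixed x, y, z axes, in that order (R = Rz(yaw) Ry(pitch) Rx(roll)).
In Python, from cell import ctrl gives the robot as it stands. The module is installed in compiled form; this text tells all that it offers.
- The arm moves only by the tool servo_tool, never from a script. Its argument "rows" is a list of rows, each an object of numbers: "dx", "dy", "dz": the shift along the tool's x, y, z in units of 750 mm (1.0 is 750 mm); "wx", "wy", "wz": the turn, a rotation vector about the tool's x, y, z in units of 6 degrees (1.0 is 6 degrees); "fingers": the closure, from 0 (fully open) to 1 (shut). In form: [{"dx": .., "dy": .., "dz": .., "wx": .., "wy": .., "wz": .., "fingers": ..}, ...]. A call has 1 to 5 rows; each row shifts and turns the commanded pose from where the row before left it, along the tool's axes as they then stand; what a row does not reach is not made up. A row lasts 1/8 s, in which the tool goes at most 62.5 mm and 10.7 degrees, less where a joint would pass 70% of its speed; a pose out of reach is approached as far as the arm can. A call with a number of a shift or a turn outside -1 to 1 is refused whole. A call with a gripper value outside its range is refused whole. The fingers move at their own pace and stop on an object; the grip force is fixed at half the most. Time passes only in rows, so rows that do not move let the fingers close. It gives the time, the measured TCP pose, the force and the opening at its end, in the units of the state.
- ctrl.read_state(): the state, without advancing time (a new reading comes with each control period).
- ctrl.get_image(name): name is "side" or "top" or "wrist"; returns the picture (384x512x3 uint8, red, green, blue); there is no depth.
- ctrl.camera_info(name): a dict with "fovy" (degrees; the focal length in pixels is half the picture's height over the tangent of half this angle, whatever the lens; pixels are square), "cx", "cy" (the principal point, pixels), "R" (3x3) and "t" (3): a world point X has camera coordinates R X + t. Camera axes: x right, y down, z forward; pixel columns grow to the right and rows downward; lengths in mm; the calibration is good to about 2 mm. A picture is of the moment at which its call begins: read the wrist's pose just before it. camera_info takes no time and is no camera call; for the wrist camera it gives the pose at the moment of the call.
- ctrl.finish_job(): hands the job in, once; it reports no verdict.
Trained networks look in the newest picture that a camera, given by its name, has taken for a name from the list of things; names that differ only in an ending like _2 or _b are one class to them, and where a whole thing is asked for, a point or a joint stands for the part that bears it (a point fixed in the world has none). Each returns a list of dicts, best first, with "conf" (0 to 1); they miss things now and then, are a little off and sometimes report something else, mostly with a low value. They report only what shows in the picture. A call takes as long as a camera call.
- ctrl.search_frame(label, camera): "extent" ([centre column, centre row, width, height] in pixels, round what is visible of it).
- ctrl.silhouettes(label, camera): "region" (384x512 bool, what is visible of it) and "extent" ([centre column, centre row, width, height] in pixels, round what is visible of it).
- ctrl.mark_of(label, camera): "point" ([column, row] in pixels: a listed point, or the origin of a listed thing).
The state is a dict: "clock": time; "qpos": joint angles; "qd": joint speeds; "tau": joint torques, N m; "eef_pos": TCP position; "tool_rot": TCP orientation; "force": force on the tool from outside, world axes, zero at the start; "torque": the same for the moment, N m; "width": finger opening in mm.
Only numpy, scipy, OpenCV 4.12 (cv2) and the standard library are available. Lean on these libraries where they do the work, as an engineer would, in place of code of your own. Each camera call takes 0.05 s, during which the arm holds its last target.

TASK

Close the cover of the wash-tank strainer with its four T-bar knobs, tightening clockwise in cross order, a little at a time, so that the cover never cocks to one side: on the first round turn each knob only about 40 degrees, one opposite pair and then the other. Then go round crosswise again until the cover is fully home on the rim and every knob is evenly snug by feel, clearly firmer than on the soft gasket alone but not forced. Check the first ones once more, as they slacken when the others pull the cover flat.

Things in the scene. Friction and masses are not known exactly. Their poses are not given: they have to be found in the camera images.
- pot: Round grey strainer pot, 160 mm across, fixed to the bench, with a 200 mm rim and two side stubs (at 45 and 225 degrees). Origin on the bench under its centre, z up. Rim top 75 mm above the bench; four 9 mm studs at 78 mm radius, at 0, 90, 180 and 270 degrees from its x axis, carry knobs 0, 1, 2, 3 (0 opposite 2, 1 opposite 3).
- cover: Loose aluminium cover, 0.7 kg: 128 mm disc, 10 mm thick, four slotted lugs out to 98 mm radius, low sight glass. Origin at the centre of its underside, z up. Starts level, 6 mm above the rim on a soft rubber cord (1 N per mm at each stud); home its origin is 75 mm above the bench. Must never tilt over 0.038 rad (2 degrees): one knob run home alone tilts it more, half of that does not.
- knob0_grip (a point): Grip point of knob 0, on its turning axis, about 122 mm above the bench at the start. The black T-bar is 62 mm long along the point's x, 12 mm thick along its y and 22 mm tall (13 mm below to 9 mm above this point); z up. A 29 mm round steel washer that bears on the cover lies 25 mm below this point.
- knob0 (a joint): Turn of knob 0, rad, growing clockwise seen from above; starts at -0.1 to 0.1. The knob comes down 6 mm per rad and stays where left. Where its washer meets the cover is unknown and differs per knob (0.2 to 3.4 mm below value 0), so the angle does not tell the tightness: home comes at about 1.1 to 1.65, and only then the torque climbs, steeply.
- nut0: Clamp unit on stud 0 (collar, knob 0, spring washer). Origin on the stud axis, at the washer. Push grows 110 to 190 N per rad once the cover is home. Torque in turning: 0.25 Nm friction plus 0.006 per N of push (cord 3 to 10 N); held still after a turn, any part of the friction may be missing. Good snug 24 N, wanted 12 to 38, over 52 is harm. Snugged while the cover tilts, it later loses 7 to 17 N.
- knob1_grip (a point): Grip point of knob 1, on its turning axis, about 122 mm above the bench at the start. The black T-bar is 62 mm long along the point's x, 12 mm thick along its y and 22 mm tall (13 mm below to 9 mm above this point); z up. A 29 mm round steel washer that bears on the cover lies 25 mm below this point.
- knob1 (a joint): Turn of knob 1, rad, growing clockwise seen from above; starts at -0.1 to 0.1. The knob comes down 6 mm per rad and stays where left. Where its washer meets the cover is unknown and differs per knob (0.2 to 3.4 mm below value 0), so the angle does not tell the tightness: home comes at about 1.1 to 1.65, and only then the torque climbs, steeply.
- nut1: Clamp unit on stud 1 (collar, knob 1, spring washer). Origin on the stud axis, at the washer. Push grows 110 to 190 N per rad once the cover is home. Torque in turning: 0.25 Nm friction plus 0.006 per N of push (cord 3 to 10 N); held still after a turn, any part of the friction may be missing. Good snug 24 N, wanted 12 to 38, over 52 is harm. Snugged while the cover tilts, it later loses 7 to 17 N.
- knob2_grip (a point): Grip point of knob 2, on its turning axis, about 122 mm above the bench at the start. The black T-bar is 62 mm long along the point's x, 12 mm thick along its y and 22 mm tall (13 mm below to 9 mm above this point); z up. A 29 mm round steel washer that bears on the cover lies 25 mm below this point.
- knob2 (a joint): Turn of knob 2, rad, growing clockwise seen from above; starts at -0.1 to 0.1. The knob comes down 6 mm per rad and stays where left. Where its washer meets the cover is unknown and differs per knob (0.2 to 3.4 mm below value 0), so the angle does not tell the tightness: home comes at about 1.1 to 1.65, and only then the torque climbs, steeply.
- nut2: Clamp unit on stud 2 (collar, knob 2, spring washer). Origin on the stud axis, at the washer. Push grows 110 to 190 N per rad once the cover is home. Torque in turning: 0.25 Nm friction plus 0.006 per N of push (cord 3 to 10 N); held still after a turn, any part of the friction may be missing. Good snug 24 N, wanted 12 to 38, over 52 is harm. Snugged while the cover tilts, it later loses 7 to 17 N.
- knob3_grip (a point): Grip point of knob 3, on its turning axis, about 122 mm above the bench at the start. The black T-bar is 62 mm long along the point's x, 12 mm thick along its y and 22 mm tall (13 mm below to 9 mm above this point); z up. A 29 mm round steel washer that bears on the cover lies 25 mm below this point.
- knob3 (a joint): Turn of knob 3, rad, growing clockwise seen from above; starts at -0.1 to 0.1. The knob comes down 6 mm per rad and stays where left. Where its washer meets the cover is unknown and differs per knob (0.2 to 3.4 mm below value 0), so the angle does not tell the tightness: home comes at about 1.1 to 1.65, and only then the torque climbs, steeply.
- nut3: Clamp unit on stud 3 (collar, knob 3, spring washer). Origin on the stud axis, at the washer. Push grows 110 to 190 N per rad once the cover is home. Torque in turning: 0.25 Nm friction plus 0.006 per N of push (cord 3 to 10 N); held still after a turn, any part of the friction may be missing. Good snug 24 N, wanted 12 to 38, over 52 is harm. Snugged while the cover tilts, it later loses 7 to 17 N.

How it is judged:
By the outcome, as a careful person would: the job done as asked, in the order asked, and still so for the second after the job is handed in, with the robot touching nothing.
It also fails if it takes over 72 s, if anything falls off the work surface, if the arm or the gripper's body presses on something with over 40 N, if the wrist force passes 120 N, or if a joint passes its speed limit or range.

## Working session

There is one attempt and no reset: what is moved stays moved. The work goes in short steps, Python scripts to look and compute and a tool call to move; the robot and the scene stay as the last step left them, time stands still between calls to the robot, and variables do not carry over. Pictures are saved under pics/ and viewed, and the job is handed in when it is done.

Besides the shell and the picture viewer there is one more tool, called after "Emit:" as name([rows], argument=value, ...), one row to a line, values as JSON. servo_tool: Moves the arm, as the interface text tells. Its arguments: {"type":"object","properties":{"rows":{"type":"array"}},"required":["rows"]}

```bash
mkdir -p pics; ls
python3 - <<'E'
from cell import ctrl
import cv2,numpy as np
s=ctrl.read_state(); print(s)
for n in ("side","top","wrist"):
    im=ctrl.get_image(n); cv2.imwrite(f"pics/a_{n}.png",im[:,:,::-1]); 
    c=ctrl.camera_info(n); print(n,{k:np.round(v,3).tolist() for k,v in c.items()})
for n in ("top","wrist"):
  for k in ("pot","cover","knob0_grip","knob1_grip","knob2_grip","knob3_grip"):
    r=ctrl.mark_of(k,n); print(n,k,[(np.round(a["point"],1).tolist(),round(a["conf"],2)) for a in r[:5]])
print(ctrl.read_state()["clock"])
E
```

```text
pics
{'clock': 0.0, 'qpos': array([-1.36079855,  0.62935846,  0.03841045,  1.51840132, -0.02702599,
        0.99630863, -0.01999287]), 'qd': array([-4.84945193e-04, -9.22382840e-04, -8.81799660e-05, -1.82180794e-03,
       -1.09967238e-03, -3.16691264e-04, -3.37149942e-04]), 'tau': array([-3.22351871e-04, -5.63394642e+01,  1.22665353e+00, -1.93444330e+01,
        1.10464194e-02,  1.03671962e-02,  9.26636432e-06]), 'eef_pos': array([176.7757339 , 624.82516742, 230.36987213]), 'tool_rot': array([ 3.13496949,  1.5688371 , -1.85319956]), 'force': array([ 0.56102817, -0.39148324, -0.0068879 ]), 'torque': array([-0.01038446,  0.03241462,  0.05512715]), 'width': 85.51409420360768}
side {'fovy': 48.725, 'cx': 260.74, 'cy': 182.8, 'R': [[-0.668, -0.744, -0.012], [-0.37, 0.347, -0.862], [0.646, -0.571, -0.507]], 't': [429.569, 306.838, 351.659]}
top {'fovy': 57.041, 'cx': 257.887, 'cy': 193.503, 'R': [[-0.013, -1.0, -0.014], [-0.993, 0.015, -0.114], [0.114, 0.013, -0.993]], 't': [68.648, 566.997, 703.81]}
wrist {'fovy': 63.383, 'cx': 253.971, 'cy': 184.54, 'R': [[0.273, 0.962, -0.002], [0.913, -0.258, 0.315], [0.303, -0.088, -0.949]], 't': [-648.989, -41.09, 380.076]}
top pot [([224.7, 186.5], 0.29)]
top cover [([265.5, 175.2], 0.74)]
top knob0_grip [([246.7, 135.9], 0.63)]
top knob1_grip [([222.4, 186.7], 0.63)]
top knob2_grip [([277.5, 210.2], 0.51)]
top knob3_grip []
wrist pot []
wrist cover []
wrist knob0_grip []
wrist knob1_grip []
wrist knob2_grip []
wrist knob3_grip []
0.75
```

View pics/a_top.png

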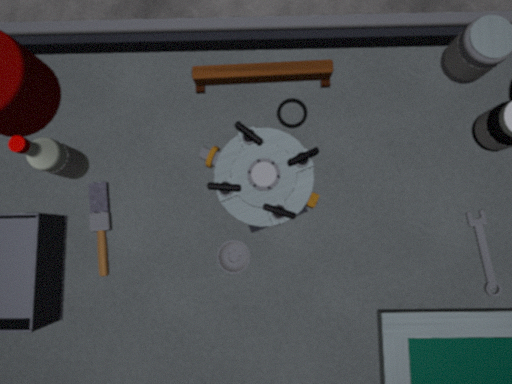

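View pics/a_side.png

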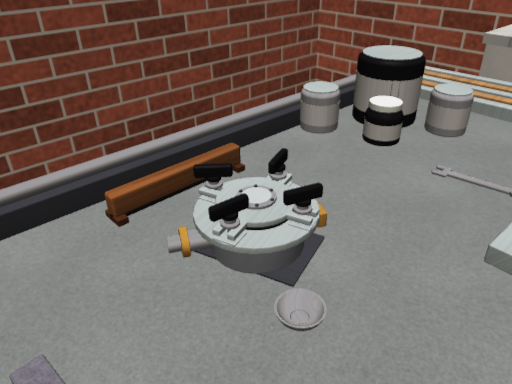

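```bash
cat > h.py <<'E'
import numpy as np,cv2
from scipy.optimize import least_squares
from scipy.spatial.transform import Rotation as Ro
def K(c): 
    f=192/np.tan(np.radians(c["fovy"]/2)); return f,c["cx"],c["cy"]
def proj(c,X):
    f,cx,cy=K(c); Y=np.asarray(X)@np.asarray(c["R"]).T+np.asarray(c["t"]); return np.stack([cx+f*Y[...,0]/Y[...,2],cy+f*Y[...,1]/Y[...,2]],-1)
def back(c,uv,z):
    f,cx,cy=K(c); R=np.asarray(c["R"]);t=np.asarray(c["t"])
    d=R.T@np.array([(uv[0]-cx)/f,(uv[1]-cy)/f,1]); o=-R.T@t
    return o+d*(z-o[2])/d[2]
E
python3 - <<'E'
from cell import ctrl
from h import *
c=ctrl.camera_info("top")
im=cv2.imread("pics/a_top.png")
cv2.imwrite("pics/a_crop.png",cv2.resize(im[110:245,190:335],None,fx=5,fy=5,interpolation=cv2.INTER_CUBIC)*1)
g=im.max(2)
m=(g<60).astype(np.uint8); 
yy,xx=np.mgrid[:384,:512]
m[(xx-264)**2+(yy-175)**2>62**2]=0
n,l,st,ce=cv2.connectedComponentsWithStats(m)
for i in range(1,n):
    if st[i,4]>30:
        ys,xs=np.nonzero(l==i)
        (p,wh,a)=cv2.minAreaRect(np.stack([xs,ys],1).astype(np.float32))
        v=cv2.fitLine(np.stack([xs,ys],1).astype(np.float32),cv2.DIST_L2,0,.01,.01).ravel()
        A=back(c,v[2:]-v[:2]*10,131);B=back(c,v[2:]+v[:2]*10,131)
        print(st[i].tolist(),ce[i],wh,"world",back(c,ce[i],128).round(1),"yaw",np.degrees(np.arctan2(*(B-A)[[1,0]])).round(1))
E
```

```text
[277, 115, 23, 13, 96] [287.08333333 122.94791667] (24.165239334106445, 7.615096569061279) world [687.9   3.7 128. ] yaw -115.2
[235, 122, 27, 23, 252] [247.86507937 133.36904762] (32.63687515258789, 10.878957748413086) world [669.3  76.6 128. ] yaw -130.4
[288, 147, 31, 19, 250] [303.08 156.86] (10.733125686645508, 33.09380340576172) world [623.3 -24.2 128. ] yaw -65.2
[207, 182, 34, 12, 244] [223.45491803 187.02868852] (32.947509765625, 10.786385536193848) world [569.7 122.1 128. ] yaw -95.6
[264, 204, 33, 15, 237] [279.21940928 211.14345992] (33.093807220458984, 11.180339813232422) world [524.4  21.5 128. ] yaw -109.0
[250, 226, 11, 6, 36] [254.13888889 228.22222222] (10.0, 5.0) world [494.3  67.1 128. ] yaw -93.8
```

View pics/a_crop.png

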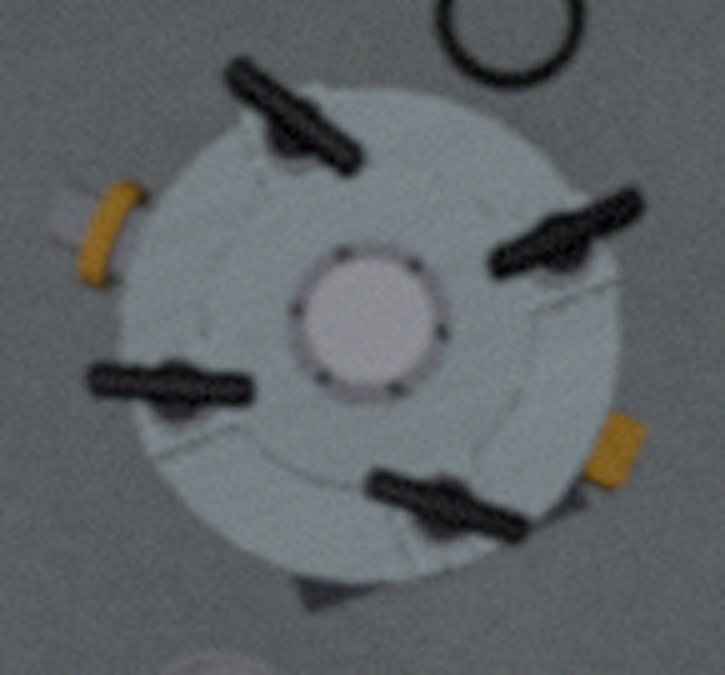

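```bash
cat >> h.py <<'E'
import json,os
CM="cmd.json"
def load(): return json.load(open(CM))
def save(p): json.dump(p,open(CM,"w"))
def frame(phi):
    z=np.array([np.cos(phi),np.sin(phi),0]);y=np.array([-np.sin(phi),np.cos(phi),0]);x=np.array([0,0,-1.]);return x,y,z
def plan(p,target,phi_t,n,f=None,commit=True,maxmm=62):
    """p=[x,y,z,phi(deg)]; straight interpolation in n rows; prints rows"""
    rows=[];cur=np.array(p,float);tg=np.array(list(target)+[phi_t],float);st=cur.copy()
    for i in range(n):
        nx=st+(tg-st)*(i+1)/n
        x,y,z=frame(np.radians(cur[3]));d=nx[:3]-cur[:3]
        r=dict(dx=round(float(d@x)/750,4),dy=round(float(d@y)/750,4),dz=round(float(d@z)/750,4),wx=round(-(nx[3]-cur[3])/6,3))
        act=np.array([r["dx"],r["dy"],r["dz"]])*750
        assert np.linalg.norm(act)<=62.5 and abs(r["wx"])<=1.0001,(act,r)
        cur[:3]+=act[0]*x+act[1]*y+act[2]*z; cur[3]-=r["wx"]*6
        r={k:v for k,v in r.items() if v!=0}
        if f is not None:r["fingers"]=f
        rows.append(r)
    for i in range(0,len(rows),5): print(json.dumps(rows[i:i+5]))
    print("->",cur.round(2).tolist())
    if commit: save(cur.tolist())
    return cur
def meas(s):
    R=Ro.from_euler("xyz",s["tool_rot"]).as_matrix()
    return np.r_[s["eef_pos"],np.degrees(np.arctan2(R[1,2],R[0,2]))],R
E
python3 - <<'E'
from cell import ctrl
from h import *
s=ctrl.read_state();m,R=meas(s);print(m.round(2),R.round(4).tolist())
c=ctrl.camera_info("wrist");cp=-c["R"].T@c["t"];print("cam in tool",(R.T@(cp-m[:3])).round(1),"fwd tool",(R.T@c["R"][2]).round(3))
E
```

```text
[177.   625.44 231.33  74.2 ] [[-0.0, -0.9622, 0.2723], [0.0, 0.2723, 0.9622], [-1.0, 0.0, -0.0]]
cam in tool [-141.8   80.7    0. ] fwd tool [ 0.949 -0.315 -0.001]
```

Run:
```python
from h import *
plan([177,625.4,231.3,74.2],[597,49,225],-40.4,20,f=0.0)
```

```text
[{"dx": 0.0004, "dy": -0.0374, "dz": -0.0294, "wx": 0.955, "fingers": 0.0}, {"dx": 0.0004, "dy": -0.0401, "dz": -0.0254, "wx": 0.955, "fingers": 0.0}, {"dx": 0.0005, "dy": -0.0425, "dz": -0.0213, "wx": 0.955, "fingers": 0.0}, {"dx": 0.0004, "dy": -0.0445, "dz": -0.017, "wx": 0.955, "fingers": 0.0}, {"dx": 0.0004, "dy": -0.0458, "dz": -0.0125, "wx": 0.955, "fingers": 0.0}]
[{"dx": 0.0004, "dy": -0.0469, "dz": -0.0078, "wx": 0.955, "fingers": 0.0}, {"dx": 0.0004, "dy": -0.0475, "dz": -0.0031, "wx": 0.955, "fingers": 0.0}, {"dx": 0.0005, "dy": -0.0475, "dz": 0.0016, "wx": 0.955, "fingers": 0.0}, {"dx": 0.0004, "dy": -0.0471, "dz": 0.0064, "wx": 0.955, "fingers": 0.0}, {"dx": 0.0004, "dy": -0.0463, "dz": 0.0111, "wx": 0.955, "fingers": 0.0}]
[{"dx": 0.0004, "dy": -0.0449, "dz": 0.0156, "wx": 0.955, "fingers": 0.0}, {"dx": 0.0004, "dy": -0.0431, "dz": 0.02, "wx": 0.955, "fingers": 0.0}, {"dx": 0.0005, "dy": -0.0409, "dz": 0.0242, "wx": 0.955, "fingers": 0.0}, {"dx": 0.0004, "dy": -0.0383, "dz": 0.0282, "wx": 0.955, "fingers": 0.0}, {"dx": 0.0004, "dy": -0.0353, "dz": 0.0319, "wx": 0.955, "fingers": 0.0}]
[{"dx": 0.0004, "dy": -0.0319, "dz": 0.0352, "wx": 0.955, "fingers": 0.0}, {"dx": 0.0004, "dy": -0.0282, "dz": 0.0383, "wx": 0.955, "fingers": 0.0}, {"dx": 0.0005, "dy": -0.0243, "dz": 0.0409, "wx": 0.955, "fingers": 0.0}, {"dx": 0.0004, "dy": -0.0201, "dz": 0.0431, "wx": 0.955, "fingers": 0.0}, {"dx": 0.0004, "dy": -0.0157, "dz": 0.0449, "wx": 0.955, "fingers": 0.0}]
-> [597.01, 48.95, 225.0, -40.4]
```

Emit:
servo_tool([
  {"dx":0.0004,"dy":-0.0374,"dz":-0.0294,"wx":0.955,"fingers":0.0},
  {"dx":0.0004,"dy":-0.0401,"dz":-0.0254,"wx":0.955,"fingers":0.0},
  {"dx":0.0005,"dy":-0.0425,"dz":-0.0213,"wx":0.955,"fingers":0.0},
  {"dx":0.0004,"dy":-0.0445,"dz":-0.017,"wx":0.955,"fingers":0.0},
  {"dx":0.0004,"dy":-0.0458,"dz":-0.0125,"wx":0.955,"fingers":0.0},
])

```text
schema error: expected keys dx, dy, dz, wx, wy, wz, fingers
```

Emit:
servo_tool([
  {"dx":0.0004,"dy":-0.0469,"dz":-0.0078,"wx":0.955,"fingers":0.0},
  {"dx":0.0004,"dy":-0.0475,"dz":-0.0031,"wx":0.955,"fingers":0.0},
  {"dx":0.0005,"dy":-0.0475,"dz":0.0016,"wx":0.955,"fingers":0.0},
  {"dx":0.0004,"dy":-0.0471,"dz":0.0064,"wx":0.955,"fingers":0.0},
  {"dx":0.0004,"dy":-0.0463,"dz":0.0111,"wx":0.955,"fingers":0.0},
])

```text
schema error: expected keys dx, dy, dz, wx, wy, wz, fingers
```

Emit:
servo_tool([
  {"dx":0.0004,"dy":-0.0449,"dz":0.0156,"wx":0.955,"fingers":0.0},
  {"dx":0.0004,"dy":-0.0431,"dz":0.02,"wx":0.955,"fingers":0.0},
  {"dx":0.0005,"dy":-0.0409,"dz":0.0242,"wx":0.955,"fingers":0.0},
  {"dx":0.0004,"dy":-0.0383,"dz":0.0282,"wx":0.955,"fingers":0.0},
  {"dx":0.0004,"dy":-0.0353,"dz":0.0319,"wx":0.955,"fingers":0.0},
])

```text
schema error: expected keys dx, dy, dz, wx, wy, wz, fingers
```

Emit:
servo_tool([
  {"dx":0.0004,"dy":-0.0319,"dz":0.0352,"wx":0.955,"fingers":0.0},
  {"dx":0.0004,"dy":-0.0282,"dz":0.0383,"wx":0.955,"fingers":0.0},
  {"dx":0.0005,"dy":-0.0243,"dz":0.0409,"wx":0.955,"fingers":0.0},
  {"dx":0.0004,"dy":-0.0201,"dz":0.0431,"wx":0.955,"fingers":0.0},
  {"dx":0.0004,"dy":-0.0157,"dz":0.0449,"wx":0.955,"fingers":0.0},
])

```text
schema error: expected keys dx, dy, dz, wx, wy, wz, fingers
```

Run:
```python
from cell import ctrl
from h import *
s=ctrl.read_state();m,R=meas(s);print(s["clock"],m.round(2),s["force"].round(2),s["torque"].round(3),s["qpos"].round(2),s["width"])
im=ctrl.get_image("wrist");c=ctrl.camera_info("wrist");cv2.imwrite("pics/b.png",im[:,:,::-1])
np.savez("b.npz",R=c["R"],t=c["t"])
g={}
for i in range(4):
    r=ctrl.mark_of(f"knob{i}_grip","wrist"); print(i,[(np.round(a["point"],1).tolist(),round(a["conf"],2),back(c,a["point"],122).round(1).tolist()) for a in r[:4]])
s=ctrl.read_state();m,R=meas(s);print(s["clock"],m.round(2),s["force"].round(2),s["torque"].round(3))
```

```text
0.75 [177.   625.44 231.33  74.2 ] [-0.61 -0.42  0.85] [0.008 0.066 0.009] [-1.36  0.63  0.04  1.52 -0.03  1.   -0.02] 85.35465633880973
0 []
1 []
2 []
3 []
1.0 [176.98 625.44 231.33  74.2 ] [-0.4  -0.09 -0.31] [ 0.018  0.027 -0.011]
```

View pics/b.png

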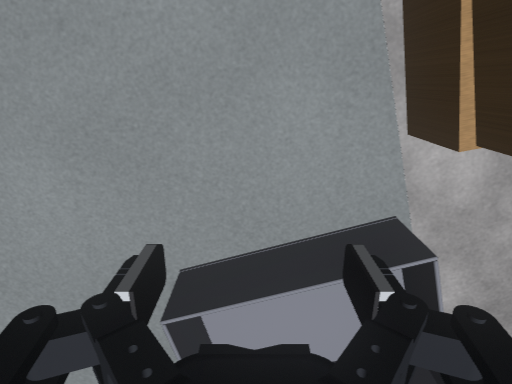

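Run:
```python
s=open("h.py").read()
s=s.replace("r={k:v for k,v in r.items() if v!=0}","r=dict(dx=r['dx'],dy=r['dy'],dz=r['dz'],wx=r['wx'],wy=0,wz=0)")
open("h.py","w").write(s)
```

Emit:
servo_tool([
  {"dx":0.0004,"dy":-0.0374,"dz":-0.0294,"wx":0.955,"wy":0,"wz":0,"fingers":0},
  {"dx":0.0004,"dy":-0.0401,"dz":-0.0254,"wx":0.955,"wy":0,"wz":0,"fingers":0},
  {"dx":0.0005,"dy":-0.0425,"dz":-0.0213,"wx":0.955,"wy":0,"wz":0,"fingers":0},
  {"dx":0.0004,"dy":-0.0445,"dz":-0.017,"wx":0.955,"wy":0,"wz":0,"fingers":0},
  {"dx":0.0004,"dy":-0.0458,"dz":-0.0125,"wx":0.955,"wy":0,"wz":0,"fingers":0},
])

```text
clock: 1.62
eef_pos: [282.6, 480.5, 229.9]
tool_rot: [0.4, 1.57, 1.192]
force: [-0.3, 0.3, -0.3]
width: 85.3
```

Emit:
servo_tool([
  {"dx":0.0004,"dy":-0.0469,"dz":-0.0078,"wx":0.955,"wy":0,"wz":0,"fingers":0},
  {"dx":0.0004,"dy":-0.0475,"dz":-0.0031,"wx":0.955,"wy":0,"wz":0,"fingers":0},
  {"dx":0.0005,"dy":-0.0475,"dz":0.0016,"wx":0.955,"wy":0,"wz":0,"fingers":0},
  {"dx":0.0004,"dy":-0.0471,"dz":0.0064,"wx":0.955,"wy":0,"wz":0,"fingers":0},
  {"dx":0.0004,"dy":-0.0463,"dz":0.0111,"wx":0.955,"wy":0,"wz":0,"fingers":0},
])

```text
clock: 2.25
eef_pos: [387.9, 335.9, 228.3]
tool_rot: [0.658, 1.57, 0.948]
force: [0.5, 0.4, 0.6]
width: 85.4
```

Emit:
servo_tool([
  {"dx":0.0004,"dy":-0.0449,"dz":0.0156,"wx":0.955,"wy":0,"wz":0,"fingers":0},
  {"dx":0.0004,"dy":-0.0431,"dz":0.02,"wx":0.955,"wy":0,"wz":0,"fingers":0},
  {"dx":0.0005,"dy":-0.0409,"dz":0.0242,"wx":0.955,"wy":0,"wz":0,"fingers":0},
  {"dx":0.0004,"dy":-0.0383,"dz":0.0282,"wx":0.955,"wy":0,"wz":0,"fingers":0},
  {"dx":0.0004,"dy":-0.0353,"dz":0.0319,"wx":0.955,"wy":0,"wz":0,"fingers":0},
])

```text
clock: 2.88
eef_pos: [492.7, 191.7, 226.7]
tool_rot: [1.012, 1.57, 0.803]
force: [0.5, -0.1, 0.0]
width: 85.4
```

Emit:
servo_tool([
  {"dx":0.0004,"dy":-0.0319,"dz":0.0352,"wx":0.955,"wy":0,"wz":0,"fingers":0},
  {"dx":0.0004,"dy":-0.0282,"dz":0.0383,"wx":0.955,"wy":0,"wz":0,"fingers":0},
  {"dx":0.0005,"dy":-0.0243,"dz":0.0409,"wx":0.955,"wy":0,"wz":0,"fingers":0},
  {"dx":0.0004,"dy":-0.0201,"dz":0.0431,"wx":0.955,"wy":0,"wz":0,"fingers":0},
  {"dx":0.0004,"dy":-0.0157,"dz":0.0449,"wx":0.955,"wy":0,"wz":0,"fingers":0},
])

```text
clock: 3.5
eef_pos: [597.6, 47.6, 225.0]
tool_rot: [1.468, 1.57, 0.758]
force: [0.6, -0.3, -0.4]
width: 85.3
```

Run:
```python
from cell import ctrl
from h import *
s=ctrl.read_state();m,R=meas(s);print(s["clock"],m.round(2),s["force"].round(2),s["torque"].round(3),s["qpos"].round(2),s["width"])
im=ctrl.get_image("wrist");c=ctrl.camera_info("wrist");cv2.imwrite("pics/b2.png",im[:,:,::-1])
np.savez("b.npz",R=c["R"],t=c["t"])
for i in range(4):
    r=ctrl.mark_of(f"knob{i}_grip","wrist"); print(i,[(np.round(a["point"],1).tolist(),round(a["conf"],2),back(c,a["point"],122).round(1).tolist()) for a in r[:4]])
s=ctrl.read_state();m,R=meas(s);print(s["clock"],m.round(2),s["force"].round(2),s["torque"].round(3))
```

```text
3.5 [597.62  47.62 225.04 -40.66] [ 0.56 -0.31 -0.38] [-0.028 -0.004  0.055] [-0.48  0.63  0.59  1.68 -0.41  0.96 -0.45] 85.26292809810431
0 [([300.3, 91.7], 0.77, [675.9, 73.2, 122.0]), ([168.7, 134.9], 0.46, [577.5, 115.9, 122.0])]
1 [([166.8, 135.7], 0.89, [575.9, 116.5, 122.0])]
2 [([209.8, 253.0], 0.65, [528.5, 18.0, 122.0])]
3 [([330.6, 221.0], 0.78, [628.8, -28.3, 122.0])]
3.75 [596.44  49.41 224.71 -40.39] [ 0.02  0.33 -0.48] [0.01  0.018 0.044]
```

View pics/b2.png

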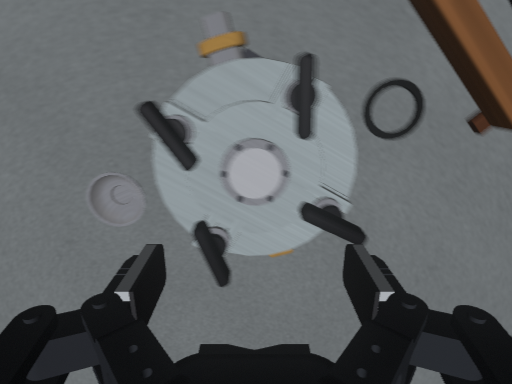

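Run:
```python
from cell import ctrl
from h import *
obs=[]
C={}
for n in ("wrist","side","top"):
    im=ctrl.get_image(n);C[n]=ctrl.camera_info(n);cv2.imwrite(f"pics/c_{n}.png",im[:,:,::-1])
    if n=="top": continue
    for i in range(4):
        r=ctrl.mark_of(f"knob{i}_grip",n)
        if r and r[0]["conf"]>.4: obs.append((n,i,r[0]["point"]))
for i,p in ((0,[246.7,135.9]),(1,[222.4,186.7]),(2,[277.5,210.2])): obs.append(("top",i,p))
def P(p,i): a=p[2]+i*np.pi/2; return np.array([p[0]+78*np.cos(a),p[1]+78*np.sin(a),122.])
def fit(o):
    f=lambda p:np.concatenate([proj(C[n],P(p,i))-uv for n,i,uv in o])
    r=least_squares(f,[597,49,.36],x_scale=[1,1,.01],loss="soft_l1"); return r.x,f(r.x)
for sel in (("wrist",),("side",),("top",),("wrist","side","top")):
    o=[a for a in obs if a[0] in sel]
    if o:
        x,e=fit(o);print(sel,x[:2].round(1),np.degrees(x[2]).round(2),e.round(1).tolist())
s=ctrl.read_state();print(meas(s)[0].round(2),s["clock"])
c=C["wrist"];im=cv2.imread("pics/c_wrist.png");g=im.max(2);m=(g<55).astype(np.uint8)
yy,xx=np.mgrid[:384,:512];m[(xx-255)**2+(yy-165)**2>125**2]=0
n,l,st,ce=cv2.connectedComponentsWithStats(m)
for i in range(1,n):
    if st[i,4]>150:
        ys,xs=np.nonzero(l==i);pts=np.stack([xs,ys],1).astype(np.float32)
        v=cv2.fitLine(pts,cv2.DIST_L2,0,.01,.01).ravel();(p,wh,a)=cv2.minAreaRect(pts)
        A=back(c,v[2:]-v[:2]*10,128);B=back(c,v[2:]+v[:2]*10,128)
        print(st[i].tolist(),p,wh,back(c,p,128).round(1),(np.degrees(np.arctan2(*(B-A)[[1,0]]))%180).round(1))
```

```text
('wrist',) [598.3  51.1] 20.92 [0.4, 0.5, -0.1, 1.4, -0.7, -1.5, 0.1, -1.1]
('side',) [599.4  48.2] 20.2 [-0.5, 0.2, 0.3, -1.5, 0.2, 2.7]
('top',) [598.2  51.7] 20.73 [-0.1, -2.6, 0.0, 0.3, 0.1, 0.7]
('wrist', 'side', 'top') [598.2  50.9] 20.79 [0.6, 1.0, 0.1, 1.5, -0.8, -1.3, -0.0, -0.7, -1.7, 1.2, -0.2, -0.3, -0.9, 3.3, 0.2, -2.5, 0.5, 0.4, 0.6, 0.7]
[596.9   49.12 225.01 -40.39] 4.3
[288, 53, 29, 86, 1284] (302.0, 95.5) (85.0, 28.0) [669.6  81.2 128. ] 51.0
[141, 101, 57, 70, 1425] (171.87704467773438, 132.8524627685547) (79.51090240478516, 28.4241886138916) [576.8 123.8 128. ] 84.1
[363, 105, 14, 31, 165] (367.9310302734375, 120.82759094238281) (32.31098937988281, 7.056422710418701) [696.3  34.3 128. ] 76.6
[300, 203, 62, 40, 1241] (330.80499267578125, 218.35952758789062) (65.39289855957031, 26.010982513427734) [627.5 -13.1 128. ] 112.4
[193, 221, 37, 65, 1254] (215.29541015625, 251.66310119628906) (68.52297973632812, 25.848106384277344) [532.1  26.1 128. ] 68.8
```

View pics/c_side.png

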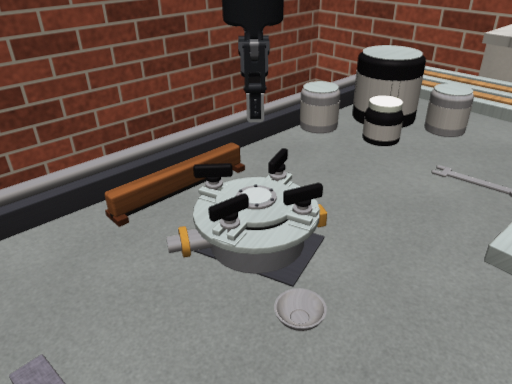

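```bash
cat >> h.py <<'E'
C0=np.array([598.2,50.3]);Y0=np.radians(20.8)
def kxy(i): a=Y0+i*np.pi/2; return C0+78*np.array([np.cos(a),np.sin(a)])
def rd():
    from cell import ctrl
    s=ctrl.read_state();m,R=meas(s)
    print("t",round(s["clock"],2),"pose",m.round(2),"F",s["force"].round(1),"T",s["torque"].round(3),"tau7",round(float(s["tau"][6]),3),"q7",round(float(s["qpos"][6]),2),"w",round(s["width"],1));return s,m
E
python3 - <<'E'
from h import *
for i in range(4):print(kxy(i).round(1))
k=kxy(0)
p=plan([596.9,49.12,225.0,-40.39],[*k,150],-39.5,3,f=0)
p=plan(p,[*k,104],-39.5,2,f=0)
rd()
E
```

```text
[671.1  78. ]
[570.5 123.2]
[525.3  22.6]
[625.9 -22.6]
[{"dx": 0.0333, "dy": 0.0311, "dz": 0.0168, "wx": -0.049, "wy": 0, "wz": 0, "fingers": 0}, {"dx": 0.0334, "dy": 0.0311, "dz": 0.017, "wx": -0.05, "wy": 0, "wz": 0, "fingers": 0}, {"dx": 0.0333, "dy": 0.031, "dz": 0.0171, "wx": -0.049, "wy": 0, "wz": 0, "fingers": 0}]
-> [671.12, 78.01, 150.0, -39.5]
[{"dx": 0.0307, "dy": -0.0, "dz": 0.0, "wx": -0.0, "wy": 0, "wz": 0, "fingers": 0}, {"dx": 0.0306, "dy": -0.0, "dz": 0.0, "wx": -0.0, "wy": 0, "wz": 0, "fingers": 0}]
-> [671.12, 78.01, 104.02, -39.5]
t 4.3 pose [596.9   49.12 225.01 -40.39] F [ 0.2  0.1 -0.4] T [-0.011  0.009  0.001] tau7 0.0 q7 -0.45 w 85.8
```

Emit:
servo_tool([
  {"dx":0.0333,"dy":0.0311,"dz":0.0168,"wx":-0.05,"wy":0,"wz":0,"fingers":0},
  {"dx":0.0334,"dy":0.0311,"dz":0.017,"wx":-0.05,"wy":0,"wz":0,"fingers":0},
  {"dx":0.0333,"dy":0.031,"dz":0.0171,"wx":-0.05,"wy":0,"wz":0,"fingers":0},
  {"dx":0.0307,"dy":0,"dz":0,"wx":0,"wy":0,"wz":0,"fingers":0},
  {"dx":0.0306,"dy":0,"dz":0,"wx":0,"wy":0,"wz":0,"fingers":0.3},
])

```text
clock: 4.92
eef_pos: [671.3, 77.9, 102.9]
tool_rot: [-1.713, 1.57, -2.402]
force: [-0.2, -0.1, 0.5]
width: 70.0
```

Emit:
servo_tool([
  {"dx":0,"dy":0,"dz":0,"wx":0,"wy":0,"wz":0,"fingers":1},
])

```text
clock: 5.05
eef_pos: [669.6, 77.9, 102.0]
tool_rot: [-2.376, 1.567, -3.065]
force: [0.1, 0.6, -0.2]
width: 51.5
```

Emit:
servo_tool([
  {"dx":0,"dy":0,"dz":0,"wx":0,"wy":0,"wz":0,"fingers":1},
])

```text
clock: 5.18
eef_pos: [671.8, 77.7, 104.9]
tool_rot: [0.588, 1.57, -0.102]
force: [0.2, -0.2, 1.1]
width: 32.1
```

Emit:
servo_tool([
  {"dx":0,"dy":0,"dz":0,"wx":0,"wy":0,"wz":0,"fingers":1},
])

```text
clock: 5.3
eef_pos: [671.5, 78.3, 105.5]
tool_rot: [1.608, 1.569, 0.919]
force: [-0.9, -1.5, 8.5]
width: 13.9
```

Run:
```python
from cell import ctrl
from h import *
rd()
im=ctrl.get_image("wrist");cv2.imwrite("pics/d.png",im[:,:,::-1])
```

```text
t 5.3 pose [671.48  78.34 105.51 -39.49] F [-0.9 -1.5  8.5] T [-0.31   0.375 -0.065] tau7 0.002 q7 -0.43 w 13.9
```

View pics/d.png

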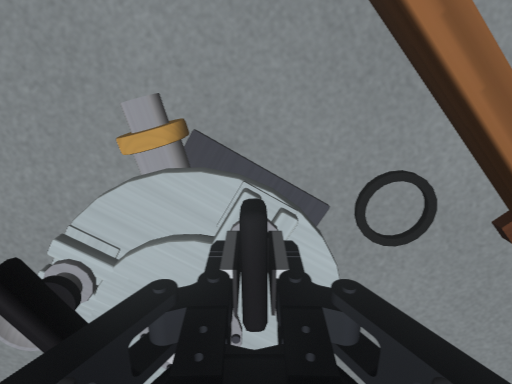

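Emit:
servo_tool([
  {"dx":0,"dy":0,"dz":0,"wx":0,"wy":0,"wz":0,"fingers":1},
])

```text
clock: 5.48
eef_pos: [671.5, 78.2, 105.6]
tool_rot: [1.447, 1.569, 0.758]
force: [-2.2, 1.1, 5.9]
width: 13.2
```

```bash
python3 -c "from h import *;rd()"
```

```text
t 5.47 pose [671.48  78.24 105.58 -39.49] F [-2.2  1.1  5.9] T [ 0.198  0.567 -0.05 ] tau7 0.006 q7 -0.43 w 13.2
```

Emit:
servo_tool([
  {"dx":0.0004,"dy":0,"dz":0,"wx":0.5,"wy":0,"wz":0,"fingers":1},
  {"dx":0.0008,"dy":0,"dz":0,"wx":1,"wy":0,"wz":0,"fingers":1},
  {"dx":0.0008,"dy":0,"dz":0,"wx":1,"wy":0,"wz":0,"fingers":1},
])

```text
clock: 5.85
eef_pos: [670.0, 76.8, 104.5]
tool_rot: [-1.888, 1.569, -2.841]
force: [-7.4, -1.4, 14.0]
width: 13.2
```

```bash
python3 -c "from h import *;rd()"
```

```text
t 5.85 pose [669.98  76.84 104.47 -54.64] F [-7.4 -1.4 14. ] T [-0.201  1.938 -0.13 ] tau7 0.795 q7 -0.64 w 13.2
```

Emit:
servo_tool([
  {"dx":0.0008,"dy":0,"dz":0,"wx":1,"wy":0,"wz":0,"fingers":1},
  {"dx":0.0008,"dy":0,"dz":0,"wx":1,"wy":0,"wz":0,"fingers":1},
  {"dx":0.0009,"dy":0,"dz":0,"wx":1,"wy":0,"wz":0,"fingers":1},
  {"dx":0.0009,"dy":0,"dz":0,"wx":1,"wy":0,"wz":0,"fingers":1},
])

```text
clock: 6.35
eef_pos: [671.5, 77.6, 102.0]
tool_rot: [1.796, 1.569, 0.422]
force: [-3.9, 0.3, 7.8]
width: 13.2
```

```bash
python3 -c "from h import *;rd()"
```

```text
t 6.35 pose [671.46  77.59 102.02 -78.73] F [-3.9  0.3  7.8] T [-0.026  0.683  0.042] tau7 0.744 q7 -0.98 w 13.2
```

Emit:
servo_tool([
  {"dx":0,"dy":0,"dz":0,"wx":0.17,"wy":0,"wz":0,"fingers":1},
])

```text
clock: 6.48
eef_pos: [671.6, 77.6, 101.9]
tool_rot: [1.522, 1.569, 0.133]
force: [-4.0, -0.4, 7.8]
width: 13.2
```

```bash
python3 -c "from h import *;rd()"
```

```text
t 6.47 pose [671.57  77.62 101.91 -79.6 ] F [-4.  -0.4  7.8] T [0.09  0.585 0.019] tau7 -0.078 q7 -0.99 w 13.2
```

Run:
```python
from cell import ctrl
from h import *
im=ctrl.get_image("wrist");cv2.imwrite("pics/e.png",im[:,:,::-1])
im=ctrl.get_image("side");cv2.imwrite("pics/e2.png",cv2.resize(im[120:320,130:370,::-1],None,fx=3,fy=3))
rd()
```

```text
t 6.58 pose [671.56  77.61 101.9  -79.54] F [-3.3  0.3  7.9] T [ 0.086  0.613 -0.04 ] tau7 -0.032 q7 -0.99 w 13.2
```

View pics/e.png

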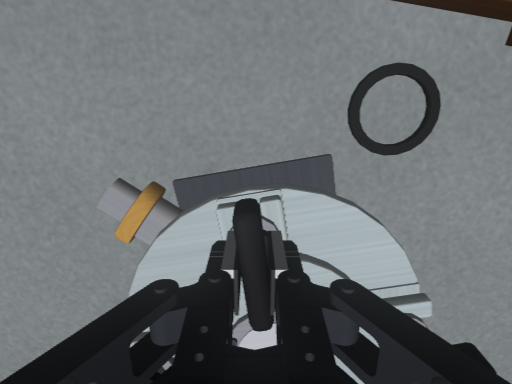

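View pics/e2.png

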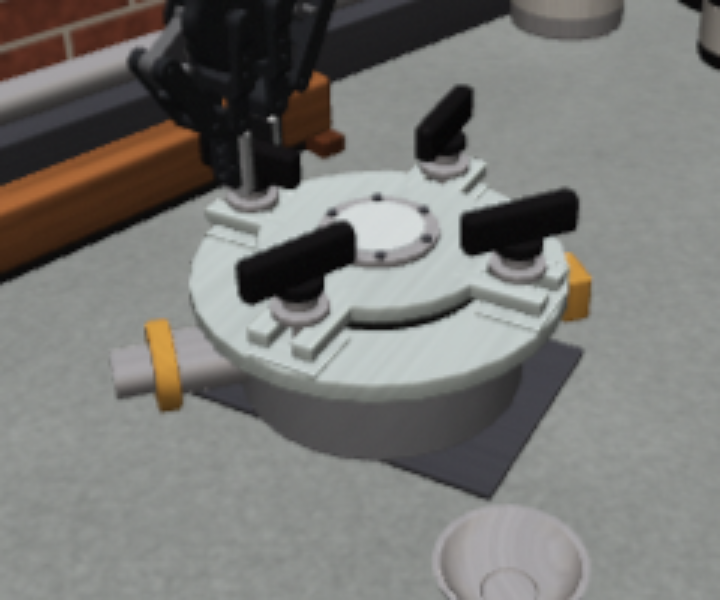

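```bash
sed -i 's/"q7",round/"qd7",round(float(s["qd"][6]),2),"q7",round/' h.py
cat > trav.py <<'E'
import sys
from h import *
# usage: trav.py knob phi zgrip ; from measured pose
i=int(sys.argv[1]);phi=float(sys.argv[2]);z=float(sys.argv[3]);k=kxy(i)
s,m=rd()
p=m.copy()
print("lift");p=plan(p,[p[0],p[1],150],p[3],1,f=0.5)
n=max(3,int(np.ceil(abs(phi-p[3])/6)))
d=k-p[:2]
# split: n-1 rows travel, final rows descend
tot=phi-p[3]
print("travel",n);nt=n if n<=3 else n-1
p=plan(p,[*k,150],p[3]+tot*(nt/n),nt,f=0.5)
print("down");p=plan(p,[*k,z],phi,1,f=0.5)
E
python3 trav.py 2 -20 105
```

```text
t 6.58 pose [671.56  77.61 101.9  -79.54] F [-3.3  0.3  7.9] T [ 0.086  0.613 -0.04 ] tau7 -0.032 qd7 0.01 q7 -0.99 w 13.2
lift
[{"dx": -0.0641, "dy": 0.0, "dz": 0.0, "wx": -0.0, "wy": 0, "wz": 0, "fingers": 0.5}]
-> [671.56, 77.61, 149.97, -79.54]
travel 10
[{"dx": -0.0, "dy": -0.0228, "dz": 0.0041, "wx": -0.992, "wy": 0, "wz": 0, "fingers": 0.5}, {"dx": -0.0, "dy": -0.0231, "dz": 0.0017, "wx": -0.993, "wy": 0, "wz": 0, "fingers": 0.5}, {"dx": -0.0, "dy": -0.0231, "dz": -0.0007, "wx": -0.992, "wy": 0, "wz": 0, "fingers": 0.5}, {"dx": -0.0, "dy": -0.023, "dz": -0.0031, "wx": -0.993, "wy": 0, "wz": 0, "fingers": 0.5}, {"dx": -0.0, "dy": -0.0224, "dz": -0.0055, "wx": -0.992, "wy": 0, "wz": 0, "fingers": 0.5}]
[{"dx": -0.0, "dy": -0.0219, "dz": -0.0078, "wx": -0.992, "wy": 0, "wz": 0, "fingers": 0.5}, {"dx": -0.0, "dy": -0.0208, "dz": -0.01, "wx": -0.993, "wy": 0, "wz": 0, "fingers": 0.5}, {"dx": -0.0, "dy": -0.0198, "dz": -0.0121, "wx": -0.992, "wy": 0, "wz": 0, "fingers": 0.5}, {"dx": -0.0, "dy": -0.0184, "dz": -0.0141, "wx": -0.992, "wy": 0, "wz": 0, "fingers": 0.5}]
-> [525.25, 22.59, 149.97, -25.96]
down
[{"dx": 0.06, "dy": 0.0, "dz": 0.0, "wx": -0.993, "wy": 0, "wz": 0, "fingers": 0.5}]
-> [525.25, 22.59, 104.97, -20.0]
```

Emit:
servo_tool([
  {"dx":0,"dy":0,"dz":0,"wx":0,"wy":0,"wz":0,"fingers":0.5},
  {"dx":-0.0667,"dy":0,"dz":0,"wx":0,"wy":0,"wz":0,"fingers":0.5},
])

```text
clock: 6.82
eef_pos: [668.6, 78.6, 146.9]
tool_rot: [-1.732, 1.563, -3.12]
force: [-0.1, -0.5, 0.5]
width: 42.9
```

Emit:
servo_tool([
  {"dx":0,"dy":-0.0228,"dz":0.0041,"wx":-0.992,"wy":0,"wz":0,"fingers":0.5},
  {"dx":0,"dy":-0.0231,"dz":0.0017,"wx":-0.993,"wy":0,"wz":0,"fingers":0.5},
  {"dx":0,"dy":-0.0231,"dz":-0.0007,"wx":-0.992,"wy":0,"wz":0,"fingers":0.5},
  {"dx":0,"dy":-0.023,"dz":-0.0031,"wx":-0.993,"wy":0,"wz":0,"fingers":0.5},
  {"dx":0,"dy":-0.0224,"dz":-0.0055,"wx":-0.992,"wy":0,"wz":0,"fingers":0.5},
])

```text
clock: 7.45
eef_pos: [589.8, 47.0, 150.2]
tool_rot: [0.721, 1.57, -0.143]
force: [-0.3, 0.1, -0.8]
width: 42.8
```

```bash
python3 -c "from h import *;rd()"
```

```text
t 7.45 pose [589.77  47.04 150.19 -49.55] F [-0.3  0.1 -0.8] T [0.021 0.053 0.018] tau7 -0.816 qd7 0.78 q7 -0.51 w 42.8
```

Emit:
servo_tool([
  {"dx":0,"dy":-0.0219,"dz":-0.0078,"wx":-0.992,"wy":0,"wz":0,"fingers":0.5},
  {"dx":0,"dy":-0.0208,"dz":-0.01,"wx":-0.993,"wy":0,"wz":0,"fingers":0.5},
  {"dx":0,"dy":-0.0198,"dz":-0.0121,"wx":-0.992,"wy":0,"wz":0,"fingers":0.5},
  {"dx":0,"dy":-0.0184,"dz":-0.0141,"wx":-0.992,"wy":0,"wz":0,"fingers":0.5},
])

```text
clock: 7.95
eef_pos: [524.8, 22.4, 150.3]
tool_rot: [0.296, 1.57, -0.154]
force: [1.1, 0.7, -0.4]
width: 42.7
```

Run:
```python
from cell import ctrl
from h import *
rd()
im=ctrl.get_image("wrist");cv2.imwrite("pics/f.png",im[:,:,::-1])
rd()
```

```text
t 7.95 pose [524.79  22.44 150.26 -25.74] F [ 1.1  0.7 -0.4] T [-0.011  0.037  0.004] tau7 -0.771 qd7 0.73 q7 -0.13 w 42.7
t 8.0 pose [522.05  21.43 150.22 -25.66] F [-3.4 -1.2  0.4] T [-0.028  0.265  0.003] tau7 0.045 qd7 -0.15 q7 -0.13 w 42.6
```

View pics/f.png

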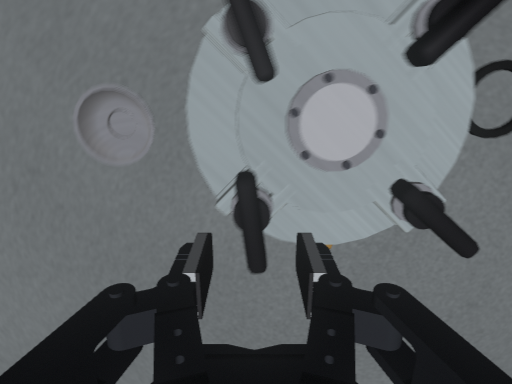

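Emit:
servo_tool([
  {"dx":0.0597,"dy":0,"dz":0,"wx":-0.96,"wy":0,"wz":0,"fingers":0.5},
  {"dx":0,"dy":0,"dz":0,"wx":0,"wy":0,"wz":0,"fingers":1},
  {"dx":0,"dy":0,"dz":0,"wx":0,"wy":0,"wz":0,"fingers":1},
  {"dx":0,"dy":0,"dz":0,"wx":0,"wy":0,"wz":0,"fingers":1},
])

```text
clock: 8.5
eef_pos: [524.1, 22.8, 105.9]
tool_rot: [-2.88, 1.569, 3.051]
force: [-3.3, 1.0, -0.4]
width: 11.4
```

```bash
python3 -c "from h import *;rd()"
```

```text
t 8.5 pose [524.1   22.84 105.91 -20.21] F [-3.3  1.  -0.4] T [-0.018  0.929  0.083] tau7 -0.148 qd7 0.01 q7 -0.02 w 11.4
```

Emit:
servo_tool([
  {"dx":0.0008,"dy":0,"dz":0,"wx":1,"wy":0,"wz":0,"fingers":1},
  {"dx":0.0008,"dy":0,"dz":0,"wx":1,"wy":0,"wz":0,"fingers":1},
])

```text
clock: 8.75
eef_pos: [523.0, 22.7, 105.1]
tool_rot: [-2.769, 1.567, 2.949]
force: [-7.5, -0.4, 6.8]
width: 11.2
```

```bash
python3 -c "from h import *;rd()"
```

```text
t 8.75 pose [523.01  22.7  105.09 -32.34] F [-7.5 -0.4  6.8] T [-0.192  1.562  0.375] tau7 0.288 qd7 -0.58 q7 -0.17 w 11.2
```

Emit:
servo_tool([
  {"dx":0.0008,"dy":0,"dz":0,"wx":1,"wy":0,"wz":0,"fingers":1},
  {"dx":0.0008,"dy":0,"dz":0,"wx":1,"wy":0,"wz":0,"fingers":1},
  {"dx":0.0008,"dy":0,"dz":0,"wx":1,"wy":0,"wz":0,"fingers":1},
  {"dx":0.0008,"dy":0,"dz":0,"wx":1,"wy":0,"wz":0,"fingers":1},
])

```text
clock: 9.25
eef_pos: [524.1, 23.0, 103.1]
tool_rot: [-2.957, 1.569, 2.343]
force: [-5.5, -0.8, 7.8]
width: 10.9
```

```bash
python3 -c "from h import *;rd()"
```

```text
t 9.25 pose [524.06  23.02 103.11 -56.31] F [-5.5 -0.8  7.8] T [-0.212  1.378  0.599] tau7 0.08 qd7 -0.58 q7 -0.46 w 10.9
```

Emit:
servo_tool([
  {"dx":0.0004,"dy":0,"dz":0,"wx":0.4,"wy":0,"wz":0,"fingers":1},
])

```text
clock: 9.38
eef_pos: [524.1, 23.0, 102.9]
tool_rot: [-2.784, 1.57, 2.476]
force: [-6.7, 0.2, 10.4]
width: 10.7
```

```bash
python3 -c "from h import *;rd()"
```

```text
t 9.38 pose [524.06  23.03 102.86 -58.58] F [-6.7  0.2 10.4] T [0.034 1.413 0.581] tau7 -0.454 qd7 -0.22 q7 -0.49 w 10.7
```

Emit:
servo_tool([
  {"dx":0.0004,"dy":0,"dz":0,"wx":0.4,"wy":0,"wz":0,"fingers":1},
])

```text
clock: 9.5
eef_pos: [523.3, 22.6, 102.6]
tool_rot: [-2.477, 1.568, 2.741]
force: [-7.3, -0.7, 11.1]
width: 10.9
```

Run:
```python
from cell import ctrl
from h import *
rd()
im=ctrl.get_image("wrist");cv2.imwrite("pics/g.png",im[:,:,::-1])
rd()
```

```text
t 9.5 pose [523.35  22.64 102.64 -61.03] F [-7.3 -0.7 11.1] T [-0.117  1.784  0.266] tau7 0.094 qd7 -0.24 q7 -0.52 w 10.9
t 9.55 pose [523.32  22.64 102.59 -61.13] F [-7.3 -0.9 11.8] T [-0.141  1.861  0.175] tau7 -0.195 qd7 0.04 q7 -0.52 w 10.5
```

View pics/g.png

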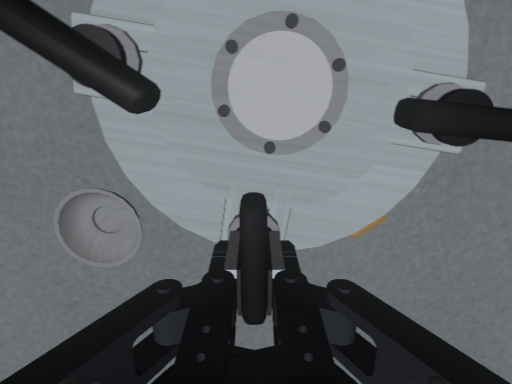

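```bash
sed -i 's/598.2,50.3/597.6,50.3/' h.py
cat > trav.py <<'E'
import sys
from h import *
# usage: trav.py knob phi zgrip x y z phi0 (commanded start)
i=int(sys.argv[1]);phi=float(sys.argv[2]);z=float(sys.argv[3]);k=kxy(i)
p=np.array([float(a) for a in sys.argv[4:8]])
N=lambda r:None
zt=145
n=max(4,int(np.ceil(abs(phi-p[3])/5.99)))
tot=phi-p[3]
import io,contextlib
rows=[]
def pl(*a,**k):
    b=io.StringIO()
    with contextlib.redirect_stdout(b): r=plan(*a,**k)
    for L in b.getvalue().splitlines():
        if L.startswith("["): rows.extend(json.loads(L))
    return r
p=pl(p,[p[0],p[1],zt],p[3],1,f=0.5)
nt=n-1
p=pl(p,[*k,zt],p[3]+tot*(nt/n),nt,f=0.5)
p=pl(p,[*k,z],phi,1,f=0.5)
rows=[dict(dx=0,dy=0,dz=0,wx=0,wy=0,wz=0,fingers=0.5)]+rows
for j in range(0,len(rows),5): print(json.dumps(rows[j:j+5]).replace('-0.0,','0,').replace(' 0.0,',' 0,'))
print("->",p.round(2).tolist())
E
python3 trav.py 1 -5.7 106 525.25 22.59 101 -60.8
```

```text
[{"dx": 0, "dy": 0, "dz": 0, "wx": 0, "wy": 0, "wz": 0, "fingers": 0.5}, {"dx": -0.0587, "dy": 0, "dz": 0, "wx": 0, "wy": 0, "wz": 0, "fingers": 0.5}, {"dx": 0, "dy": 0.013, "dz": -0.0098, "wx": -0.918, "wy": 0, "wz": 0, "fingers": 0.5}, {"dx": 0, "dy": 0.014, "dz": -0.0085, "wx": -0.919, "wy": 0, "wz": 0, "fingers": 0.5}, {"dx": 0, "dy": 0.0146, "dz": -0.0071, "wx": -0.918, "wy": 0, "wz": 0, "fingers": 0.5}]
[{"dx": 0, "dy": 0.0153, "dz": -0.0056, "wx": -0.918, "wy": 0, "wz": 0, "fingers": 0.5}, {"dx": 0, "dy": 0.0158, "dz": -0.0042, "wx": -0.919, "wy": 0, "wz": 0, "fingers": 0.5}, {"dx": 0, "dy": 0.0161, "dz": -0.0027, "wx": -0.918, "wy": 0, "wz": 0, "fingers": 0.5}, {"dx": 0, "dy": 0.0163, "dz": -0.001, "wx": -0.918, "wy": 0, "wz": 0, "fingers": 0.5}, {"dx": 0, "dy": 0.0163, "dz": 0.0004, "wx": -0.919, "wy": 0, "wz": 0, "fingers": 0.5}]
[{"dx": 0, "dy": 0.0162, "dz": 0.0021, "wx": -0.918, "wy": 0, "wz": 0, "fingers": 0.5}, {"dx": 0.052, "dy": 0, "dz": 0, "wx": -0.918, "wy": 0, "wz": 0, "fingers": 0.5}]
-> [569.92, 123.24, 106.02, -5.7]
```

Emit:
servo_tool([
  {"dx":0,"dy":0,"dz":0,"wx":0,"wy":0,"wz":0,"fingers":0.5},
  {"dx":-0.0587,"dy":0,"dz":0,"wx":0,"wy":0,"wz":0,"fingers":0.5},
  {"dx":0,"dy":0.013,"dz":-0.0098,"wx":-0.918,"wy":0,"wz":0,"fingers":0.5},
  {"dx":0,"dy":0.014,"dz":-0.0085,"wx":-0.919,"wy":0,"wz":0,"fingers":0.5},
  {"dx":0,"dy":0.0146,"dz":-0.0071,"wx":-0.918,"wy":0,"wz":0,"fingers":0.5},
])

```text
clock: 10.18
eef_pos: [541.6, 56.9, 146.5]
tool_rot: [0.853, 1.567, 0.08]
force: [-0.2, -0.6, 0.0]
width: 43.1
```

Emit:
servo_tool([
  {"dx":0,"dy":0.0153,"dz":-0.0056,"wx":-0.918,"wy":0,"wz":0,"fingers":0.5},
  {"dx":0,"dy":0.0158,"dz":-0.0042,"wx":-0.919,"wy":0,"wz":0,"fingers":0.5},
  {"dx":0,"dy":0.0161,"dz":-0.0027,"wx":-0.918,"wy":0,"wz":0,"fingers":0.5},
  {"dx":0,"dy":0.0163,"dz":-0.001,"wx":-0.918,"wy":0,"wz":0,"fingers":0.5},
  {"dx":0,"dy":0.0163,"dz":0.0004,"wx":-0.919,"wy":0,"wz":0,"fingers":0.5},
])

```text
clock: 10.8
eef_pos: [566.5, 112.8, 146.4]
tool_rot: [0.413, 1.567, 0.12]
force: [-0.2, 0.1, 0.5]
width: 42.6
```

Emit:
servo_tool([
  {"dx":0,"dy":0.0162,"dz":0.0021,"wx":-0.918,"wy":0,"wz":0,"fingers":0.5},
])

```text
clock: 10.92
eef_pos: [571.5, 124.1, 146.3]
tool_rot: [0.331, 1.567, 0.135]
force: [-0.7, 0.8, 0.0]
width: 42.8
```

Run:
```python
from cell import ctrl
from h import *
rd();c=ctrl.camera_info("wrist");np.savez("h1.npz",**{k:c[k] for k in c})
im=ctrl.get_image("wrist");cv2.imwrite("pics/h1.png",im[:,:,::-1])
im=ctrl.get_image("top");cv2.imwrite("pics/h1t.png",cv2.resize(im[110:245,190:335,::-1],None,fx=5,fy=5,interpolation=cv2.INTER_CUBIC))
rd()
```

```text
t 10.93 pose [571.54 124.05 146.34 -11.24] F [-0.7  0.8  0. ] T [-0.023 -0.056  0.016] tau7 -0.453 qd7 0.43 q7 -0.1 w 42.8
t 11.03 pose [571.64 125.2  146.16 -11.28] F [-0.  -0.1  0.3] T [0.012 0.001 0.053] tau7 0.298 qd7 -0.03 q7 -0.11 w 43.2
```

View pics/h1.png

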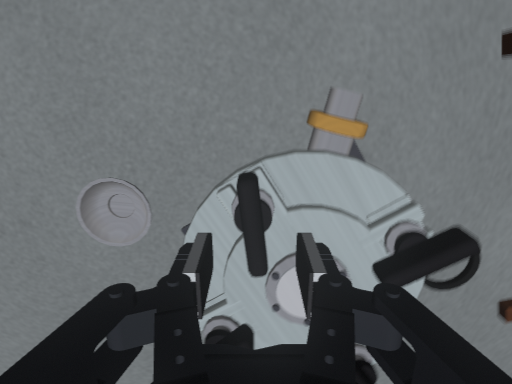

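View pics/h1t.png

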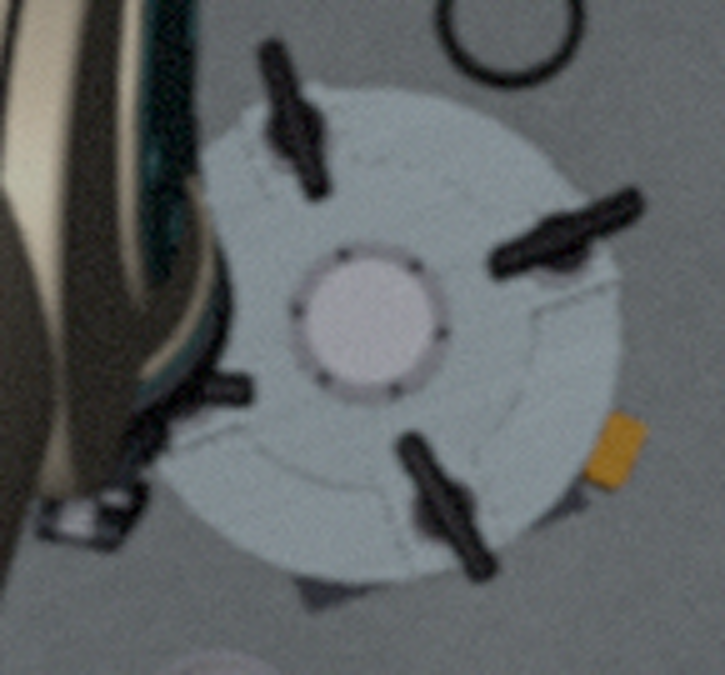

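Emit:
servo_tool([
  {"dx":0.0533,"dy":-0.0019,"dz":-0.0014,"wx":-0.95,"wy":0,"wz":0,"fingers":0.5},
  {"dx":0,"dy":0,"dz":0,"wx":0,"wy":0,"wz":0,"fingers":1},
  {"dx":0,"dy":0,"dz":0,"wx":0,"wy":0,"wz":0,"fingers":1},
  {"dx":0,"dy":0,"dz":0,"wx":0,"wy":0,"wz":0,"fingers":1},
])

```text
clock: 11.52
eef_pos: [570.2, 121.2, 106.0]
tool_rot: [-0.176, 1.567, -0.277]
force: [4.2, -1.7, -7.6]
width: 11.0
```

```bash
python3 -c "from h import *;rd()"
```

```text
t 11.53 pose [570.23 121.22 105.99  -5.81] F [ 4.2 -1.7 -7.6] T [-0.5   -0.832  0.023] tau7 -0.013 qd7 0.01 q7 -0.0 w 11.0
```

Emit:
servo_tool([
  {"dx":0.0008,"dy":0,"dz":0,"wx":1,"wy":0,"wz":0,"fingers":1},
  {"dx":0.0008,"dy":0,"dz":0,"wx":1,"wy":0,"wz":0,"fingers":1},
  {"dx":0.0008,"dy":0,"dz":0,"wx":1,"wy":0,"wz":0,"fingers":1},
])

```text
clock: 11.9
eef_pos: [569.5, 121.5, 105.0]
tool_rot: [0.31, 1.569, -0.107]
force: [-1.0, -7.1, 6.1]
width: 11.3
```

```bash
python3 -c "from h import *;rd()"
```

```text
t 11.9 pose [569.55 121.52 104.97 -23.91] F [-1.  -7.1  6.1] T [-1.655 -0.048  0.332] tau7 0.398 qd7 -0.6 q7 -0.23 w 11.3
```

Emit:
servo_tool([
  {"dx":0.0008,"dy":0,"dz":0,"wx":1,"wy":0,"wz":0,"fingers":1},
  {"dx":0.0008,"dy":0,"dz":0,"wx":1,"wy":0,"wz":0,"fingers":1},
])

```text
clock: 12.15
eef_pos: [569.3, 122.2, 104.0]
tool_rot: [0.971, 1.569, 0.345]
force: [-1.4, -6.4, 2.9]
width: 11.0
```

```bash
python3 -c "from h import *;rd()"
```

```text
t 12.15 pose [569.33 122.17 103.99 -35.87] F [-1.4 -6.4  2.9] T [-1.775  0.412  0.228] tau7 0.265 qd7 -0.61 q7 -0.38 w 11.0
```

Emit:
servo_tool([
  {"dx":0.0004,"dy":0,"dz":0,"wx":0.4,"wy":0,"wz":0,"fingers":1},
  {"dx":0.0004,"dy":0,"dz":0,"wx":0.4,"wy":0,"wz":0,"fingers":1},
])

```text
clock: 12.4
eef_pos: [569.1, 122.0, 103.4]
tool_rot: [1.159, 1.569, 0.451]
force: [-0.8, -2.2, 7.5]
width: 10.9
```

```bash
python3 -c "from h import *;rd()"
```

```text
t 12.4 pose [569.11 121.96 103.39 -40.55] F [-0.8 -2.2  7.5] T [-0.253  0.299  0.249] tau7 -0.008 qd7 -0.24 q7 -0.44 w 10.9
```

Emit:
servo_tool([
  {"dx":0.0004,"dy":0,"dz":0,"wx":0.4,"wy":0,"wz":0,"fingers":1},
])

```text
clock: 12.52
eef_pos: [569.0, 122.0, 103.1]
tool_rot: [1.301, 1.569, 0.552]
force: [-1.9, -2.3, 8.6]
width: 10.8
```

```bash
python3 -c "from h import *;rd()"
```

```text
t 12.53 pose [569.05 122.01 103.15 -42.93] F [-1.9 -2.3  8.6] T [-0.208  0.328  0.313] tau7 -0.094 qd7 -0.24 q7 -0.48 w 10.8
```

Emit:
servo_tool([
  {"dx":0.0004,"dy":0,"dz":0,"wx":0.4,"wy":0,"wz":0,"fingers":1},
])

```text
clock: 12.65
eef_pos: [569.2, 122.2, 102.9]
tool_rot: [1.348, 1.569, 0.557]
force: [1.9, 1.3, 5.9]
width: 11.1
```

```bash
python3 -c "from h import *;rd()"
```

```text
t 12.65 pose [569.25 122.19 102.95 -45.32] F [1.9 1.3 5.9] T [ 0.265 -0.192  0.188] tau7 -0.005 qd7 -0.25 q7 -0.51 w 11.1
```

```bash
python3 trav.py 3 23.5 106 570.3 124 102 -45.3
```

```text
[{"dx": 0, "dy": 0, "dz": 0, "wx": 0, "wy": 0, "wz": 0, "fingers": 0.5}, {"dx": -0.0573, "dy": 0, "dz": 0, "wx": 0, "wy": 0, "wz": 0, "fingers": 0.5}, {"dx": 0, "dy": -0.0078, "dz": 0.0173, "wx": -0.956, "wy": 0, "wz": 0, "fingers": 0.5}, {"dx": 0, "dy": -0.0094, "dz": 0.0165, "wx": -0.955, "wy": 0, "wz": 0, "fingers": 0.5}, {"dx": 0, "dy": -0.0111, "dz": 0.0154, "wx": -0.956, "wy": 0, "wz": 0, "fingers": 0.5}]
[{"dx": 0, "dy": -0.0125, "dz": 0.0143, "wx": -0.955, "wy": 0, "wz": 0, "fingers": 0.5}, {"dx": 0, "dy": -0.0139, "dz": 0.0129, "wx": -0.956, "wy": 0, "wz": 0, "fingers": 0.5}, {"dx": 0, "dy": -0.0151, "dz": 0.0115, "wx": -0.955, "wy": 0, "wz": 0, "fingers": 0.5}, {"dx": 0, "dy": -0.0162, "dz": 0.0099, "wx": -0.956, "wy": 0, "wz": 0, "fingers": 0.5}, {"dx": 0, "dy": -0.0171, "dz": 0.0082, "wx": -0.955, "wy": 0, "wz": 0, "fingers": 0.5}]
[{"dx": 0, "dy": -0.0178, "dz": 0.0065, "wx": -0.956, "wy": 0, "wz": 0, "fingers": 0.5}, {"dx": 0, "dy": -0.0184, "dz": 0.0047, "wx": -0.956, "wy": 0, "wz": 0, "fingers": 0.5}, {"dx": 0, "dy": -0.0188, "dz": 0.0028, "wx": -0.955, "wy": 0, "wz": 0, "fingers": 0.5}, {"dx": 0.052, "dy": 0, "dz": 0, "wx": -0.956, "wy": 0, "wz": 0, "fingers": 0.5}]
-> [625.31, -22.61, 105.98, 23.5]
```

Emit:
servo_tool([
  {"dx":0,"dy":0,"dz":0,"wx":0,"wy":0,"wz":0,"fingers":0.5},
  {"dx":-0.0573,"dy":0,"dz":0,"wx":0,"wy":0,"wz":0,"fingers":0.5},
  {"dx":0,"dy":-0.0078,"dz":0.0173,"wx":-0.956,"wy":0,"wz":0,"fingers":0.5},
  {"dx":0,"dy":-0.0094,"dz":0.0165,"wx":-0.955,"wy":0,"wz":0,"fingers":0.5},
  {"dx":0,"dy":-0.0111,"dz":0.0154,"wx":-0.956,"wy":0,"wz":0,"fingers":0.5},
])

```text
clock: 13.28
eef_pos: [583.5, 82.5, 144.6]
tool_rot: [2.031, 1.57, 1.545]
force: [0.6, -0.7, 0.6]
width: 42.7
```

Emit:
servo_tool([
  {"dx":0,"dy":-0.0125,"dz":0.0143,"wx":-0.955,"wy":0,"wz":0,"fingers":0.5},
  {"dx":0,"dy":-0.0139,"dz":0.0129,"wx":-0.956,"wy":0,"wz":0,"fingers":0.5},
  {"dx":0,"dy":-0.0151,"dz":0.0115,"wx":-0.955,"wy":0,"wz":0,"fingers":0.5},
  {"dx":0,"dy":-0.0162,"dz":0.0099,"wx":-0.956,"wy":0,"wz":0,"fingers":0.5},
  {"dx":0,"dy":-0.0171,"dz":0.0082,"wx":-0.955,"wy":0,"wz":0,"fingers":0.5},
])

```text
clock: 13.9
eef_pos: [608.5, 15.6, 144.4]
tool_rot: [1.82, 1.57, 1.834]
force: [0.5, -0.2, -0.8]
width: 42.0
```

Emit:
servo_tool([
  {"dx":0,"dy":-0.0178,"dz":0.0065,"wx":-0.956,"wy":0,"wz":0,"fingers":0.5},
  {"dx":0,"dy":-0.0184,"dz":0.0047,"wx":-0.956,"wy":0,"wz":0,"fingers":0.5},
  {"dx":0,"dy":-0.0188,"dz":0.0028,"wx":-0.955,"wy":0,"wz":0,"fingers":0.5},
])

```text
clock: 14.28
eef_pos: [623.5, -24.5, 144.4]
tool_rot: [1.674, 1.57, 1.987]
force: [0.1, -0.0, -0.2]
width: 42.9
```

Run:
```python
from cell import ctrl
from h import *
rd();c=ctrl.camera_info("wrist");np.savez("i1.npz",**{k:c[k] for k in c})
im=ctrl.get_image("wrist");cv2.imwrite("pics/i1.png",im[:,:,::-1])
rd()
```

```text
t 14.28 pose [623.51 -24.47 144.43  17.97] F [ 0.1 -0.  -0.2] T [-0.027 -0.004  0.015] tau7 -0.796 qd7 0.76 q7 0.52 w 42.9
t 14.32 pose [624.24 -27.46 144.65  17.98] F [ 0.7 -1.2 -0.4] T [-0.087 -0.037  0.028] tau7 0.048 qd7 -0.15 q7 0.52 w 42.7
```

View pics/i1.png

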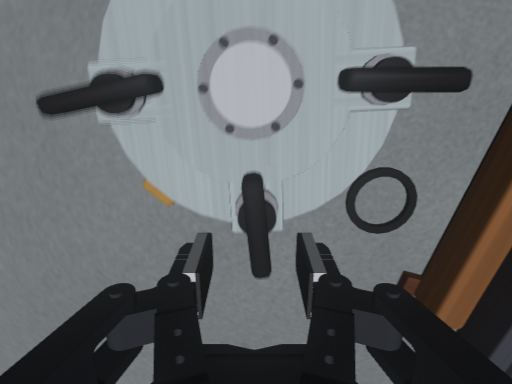

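Emit:
servo_tool([
  {"dx":0.0513,"dy":0.0015,"dz":0.0019,"wx":-0.92,"wy":0,"wz":0,"fingers":0.5},
  {"dx":0,"dy":0,"dz":0,"wx":0,"wy":0,"wz":0,"fingers":1},
  {"dx":0,"dy":0,"dz":0,"wx":0,"wy":0,"wz":0,"fingers":1},
  {"dx":0,"dy":0,"dz":0,"wx":0,"wy":0,"wz":0,"fingers":1},
])

```text
clock: 14.82
eef_pos: [624.3, -22.0, 105.6]
tool_rot: [1.982, 1.57, 2.388]
force: [0.2, 1.5, -7.6]
width: 10.7
```

```bash
python3 -c "from h import *;rd()"
```

```text
t 14.82 pose [624.26 -22.01 105.59  23.28] F [ 0.2  1.5 -7.6] T [ 0.31   0.03  -0.011] tau7 -0.008 qd7 0.0 q7 0.6 w 10.7
```

Emit:
servo_tool([
  {"dx":0.0008,"dy":0,"dz":0,"wx":1,"wy":0,"wz":0,"fingers":1},
  {"dx":0.0008,"dy":0,"dz":0,"wx":1,"wy":0,"wz":0,"fingers":1},
  {"dx":0.0008,"dy":0,"dz":0,"wx":1,"wy":0,"wz":0,"fingers":1},
  {"dx":0.0008,"dy":0,"dz":0,"wx":1,"wy":0,"wz":0,"fingers":1},
  {"dx":0.0008,"dy":0,"dz":0,"wx":1,"wy":0,"wz":0,"fingers":1},
])

```text
clock: 15.45
eef_pos: [624.7, -22.5, 103.9]
tool_rot: [0.927, 1.57, 0.807]
force: [-2.2, 1.6, 1.0]
width: 10.9
```

```bash
python3 -c "from h import *;rd()"
```

```text
t 15.45 pose [624.74 -22.5  103.91  -6.86] F [-2.2  1.6  1. ] T [0.254 0.435 0.248] tau7 0.382 qd7 -0.61 q7 0.21 w 10.9
```

Emit:
servo_tool([
  {"dx":0.0004,"dy":0,"dz":0,"wx":0.4,"wy":0,"wz":0,"fingers":1},
  {"dx":0.0004,"dy":0,"dz":0,"wx":0.4,"wy":0,"wz":0,"fingers":1},
])

```text
clock: 15.7
eef_pos: [624.8, -22.5, 103.3]
tool_rot: [1.036, 1.57, 0.835]
force: [-3.3, 1.7, 7.7]
width: 10.7
```

```bash
python3 -c "from h import *;rd()"
```

```text
t 15.7 pose [624.75 -22.51 103.33 -11.49] F [-3.3  1.7  7.7] T [0.25  0.86  0.417] tau7 -0.164 qd7 -0.25 q7 0.15 w 10.7
```

Emit:
servo_tool([
  {"dx":0.0004,"dy":0,"dz":0,"wx":0.4,"wy":0,"wz":0,"fingers":1},
])

```text
clock: 15.82
eef_pos: [624.8, -22.5, 103.1]
tool_rot: [1.134, 1.57, 0.892]
force: [-4.8, 1.3, 6.6]
width: 10.8
```

```bash
python3 -c "from h import *;rd()"
```

```text
t 15.82 pose [624.77 -22.51 103.09 -13.87] F [-4.8  1.3  6.6] T [0.285 0.793 0.522] tau7 -0.257 qd7 -0.25 q7 0.12 w 10.8
```

Emit:
servo_tool([
  {"dx":0.0004,"dy":0,"dz":0,"wx":0.4,"wy":0,"wz":0,"fingers":1},
])

```text
clock: 15.95
eef_pos: [624.9, -22.3, 102.9]
tool_rot: [1.217, 1.569, 0.932]
force: [3.3, 9.1, 7.2]
width: 11.3
```

```bash
python3 -c "from h import *;rd()"
```

```text
t 15.95 pose [624.9  -22.35 102.88 -16.32] F [3.3 9.1 7.2] T [ 1.634 -0.413  0.313] tau7 0.056 qd7 -0.25 q7 0.08 w 11.3
```

Run:
```python
from h import *
D=[(0,-39.49,671.48,78.24),(0,-79.54,671.56,77.61),(2,-20.21,524.1,22.84),(2,-61.1,523.33,22.64),(1,-5.81,570.23,121.22),(1,-45.32,569.25,122.19),(3,23.28,624.26,-22.01),(3,-16.32,624.9,-22.35)]
def f(p):
    r=[]
    for i,ph,x,y in D:
        a=p[2]+i*np.pi/2;k=np.array([p[0]+78*np.cos(a),p[1]+78*np.sin(a)])
        z=frame(np.radians(ph))[2][:2];r.append((np.array([x,y])-k)@z)
    return r
for sub in (D,D[2:]):
    D=sub;r=least_squares(f,[597.6,50.3,.363],x_scale=[1,1,.01]);print(r.x[:2],np.degrees(r.x[2]),np.round(f(r.x),2))
```

```text
[597.55800228  50.31748137] 20.31128730618462 [ 0.06 -0.06 -0.15  0.01 -0.02  0.04 -0.02  0.12]
[597.54317747  50.29308269] 20.311623357558215 [-0.14 -0.01 -0.01  0.03  0.    0.13]
```

```bash
sed -i 's/597.6,50.3\]/597.56,50.31]/; s/np.radians(20.8)/np.radians(20.31)/' h.py
python3 - <<'E'
from h import *
d=np.load("i1.npz");c={k:d[k] for k in d.files}
im=cv2.imread("pics/i1.png");g=im.max(2)
for nm,box,z in (("k0",(335,480,55,105),127),("k1",(30,165,65,120),127),("k3",(235,275,168,280),131)):
    x0,x1,y0,y1=box;m=(g[y0:y1,x0:x1]<48).astype(np.uint8)
    n,l,st,ce=cv2.connectedComponentsWithStats(m);j=1+st[1:,4].argmax()
    ys,xs=np.nonzero(l==j);pts=np.stack([xs+x0,ys+y0],1).astype(np.float32)
    (p,wh,a)=cv2.minAreaRect(pts);bp=cv2.boxPoints((p,wh,a))
    e=sorted([(np.hypot(*(bp[q]-bp[(q+1)%4])),q) for q in range(4)])
    q1,q2=e[0][1],e[1][1];A=(bp[q1]+bp[(q1+1)%4])/2;B=(bp[q2]+bp[(q2+1)%4])/2
    a,b=back(c,A,z),back(c,B,z);print(nm,A,B,wh,"bar yaw",np.degrees(np.arctan2(*(b-a)[[1,0]]))%180,"phi",(np.degrees(np.arctan2(*(b-a)[[1,0]]))%180)-90,np.linalg.norm(a-b))
for i in range(4):print(kxy(i).round(2))
E
python3 trav.py 0 -71 102 624.9 -22.35 102 -16.3
```

```text
k0 [470.18524  73.40881] [339.1147   83.49118] (41.79959487915039, 131.45779418945312) bar yaw 22.165515671843877 phi -67.83448432815612 62.943595013264556
k1 [162.14922  91.84926] [36.80634 95.70596] (37.443817138671875, 125.40219116210938) bar yaw 19.639815351284483 phi -70.36018464871552 62.007178979290366
k3 [256.5 174. ] [256.5 276. ] (102.0, 35.0) bar yaw 108.10057648475902 phi 18.100576484759017 61.963812788544175
[670.71  77.38]
[570.49 123.46]
[524.41  23.24]
[624.63 -22.84]
[{"dx": 0, "dy": 0, "dz": 0, "wx": 0, "wy": 0, "wz": 0, "fingers": 0.5}, {"dx": -0.0573, "dy": 0, "dz": 0, "wx": 0, "wy": 0, "wz": 0, "fingers": 0.5}, {"dx": 0, "dy": 0.0161, "dz": 0.0024, "wx": 0.912, "wy": 0, "wz": 0, "fingers": 0.5}, {"dx": 0, "dy": 0.0162, "dz": 0.0008, "wx": 0.911, "wy": 0, "wz": 0, "fingers": 0.5}, {"dx": 0, "dy": 0.0163, "dz": -0.0007, "wx": 0.912, "wy": 0, "wz": 0, "fingers": 0.5}]
[{"dx": 0, "dy": 0.0161, "dz": -0.0023, "wx": 0.912, "wy": 0, "wz": 0, "fingers": 0.5}, {"dx": 0, "dy": 0.0158, "dz": -0.0038, "wx": 0.911, "wy": 0, "wz": 0, "fingers": 0.5}, {"dx": 0, "dy": 0.0153, "dz": -0.0053, "wx": 0.912, "wy": 0, "wz": 0, "fingers": 0.5}, {"dx": 0, "dy": 0.0148, "dz": -0.0067, "wx": 0.912, "wy": 0, "wz": 0, "fingers": 0.5}, {"dx": 0, "dy": 0.0141, "dz": -0.0081, "wx": 0.911, "wy": 0, "wz": 0, "fingers": 0.5}]
[{"dx": 0, "dy": 0.0133, "dz": -0.0095, "wx": 0.912, "wy": 0, "wz": 0, "fingers": 0.5}, {"dx": 0.0573, "dy": 0, "dz": 0, "wx": 0.912, "wy": 0, "wz": 0, "fingers": 0.5}]
-> [670.7, 77.42, 102.0, -71.0]
```

Run:
```python
from h import *
d=np.load("i1.npz");c={k:d[k] for k in d.files}
for nm,A,B in (("k0",(345,80),(468,79)),("k1",(160,84),(42,105)),("k3",(252,178),(261,275))):
    a,b=back(c,A,129),back(c,B,129);y=np.degrees(np.arctan2(*(b-a)[[1,0]]))%180;print(nm,y,y-90,np.linalg.norm(a-b),((a+b)/2).round(1))
print(c["R"].round(3).tolist())
d=cv2.imread("pics/i1.png");cv2.imwrite("pics/i1c.png",cv2.resize(d[40:140,20:500],None,fx=1.6,fy=1.6))
from cell import ctrl
im=ctrl.get_image("top");cv2.imwrite("pics/j_top.png",cv2.resize(im[110:245,190:335,::-1],None,fx=5,fy=5,interpolation=cv2.INTER_CUBIC))
```

```text
k0 18.39545841531465 -71.60454158468535 58.81180278475795 [668.1  75.8 129. ]
k1 27.41358867163845 -62.58641132836155 59.732336563027225 [529.7  23.6 129. ]
k3 112.90699141598867 22.90699141598867 60.09036394426753 [624.6 -21.7 129. ]
[[0.951, 0.308, -0.001], [0.293, -0.903, 0.315], [0.097, -0.3, -0.949]]
```

View pics/j_top.png

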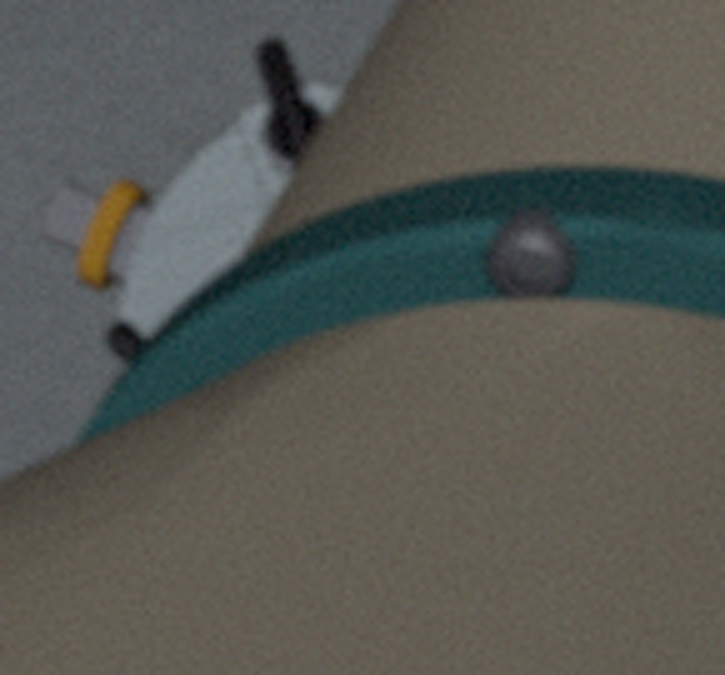

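View pics/i1c.png

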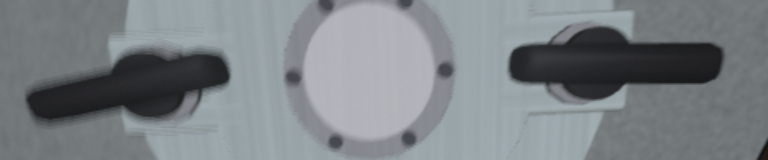

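Emit:
servo_tool([
  {"dx":0,"dy":0,"dz":0,"wx":0,"wy":0,"wz":0,"fingers":0.5},
  {"dx":-0.0573,"dy":0,"dz":0,"wx":0,"wy":0,"wz":0,"fingers":0.6},
  {"dx":0,"dy":0.0161,"dz":0.0024,"wx":0.912,"wy":0,"wz":0,"fingers":0.6},
  {"dx":0,"dy":0.0162,"dz":0.0008,"wx":0.911,"wy":0,"wz":0,"fingers":0.6},
  {"dx":0,"dy":0.0163,"dz":-0.0007,"wx":0.912,"wy":0,"wz":0,"fingers":0.6},
])

```text
clock: 16.62
eef_pos: [640.8, 10.3, 145.0]
tool_rot: [0.529, 1.569, -0.045]
force: [0.6, 0.2, 0.0]
width: 34.4
```

Emit:
servo_tool([
  {"dx":0,"dy":0.0161,"dz":-0.0023,"wx":0.912,"wy":0,"wz":0,"fingers":0.6},
  {"dx":0,"dy":0.0158,"dz":-0.0038,"wx":0.911,"wy":0,"wz":0,"fingers":0.6},
  {"dx":0,"dy":0.0153,"dz":-0.0053,"wx":0.912,"wy":0,"wz":0,"fingers":0.6},
  {"dx":0,"dy":0.0148,"dz":-0.0067,"wx":0.912,"wy":0,"wz":0,"fingers":0.6},
  {"dx":0,"dy":0.0141,"dz":-0.0081,"wx":0.911,"wy":0,"wz":0,"fingers":0.6},
])

```text
clock: 17.25
eef_pos: [666.1, 65.8, 144.7]
tool_rot: [0.98, 1.569, -0.072]
force: [0.1, -0.9, 0.6]
width: 34.4
```

Emit:
servo_tool([
  {"dx":0,"dy":0.0133,"dz":-0.0095,"wx":0.912,"wy":0,"wz":0,"fingers":0.6},
])

```text
clock: 17.38
eef_pos: [671.2, 77.0, 144.8]
tool_rot: [1.11, 1.569, -0.037]
force: [-0.5, -0.1, -0.8]
width: 34.3
```

```bash
cat >> h.py <<'E'
def fin(i,phi,z):
    """descent row from measured pose, plus raw diff"""
    s,m=rd();k=kxy(i);d=np.r_[k,z]-m[:3];x,y,zz=frame(np.radians(m[3]))
    print("diff",d.round(2),"row dx %.4f dy %.4f dz %.4f wx %.3f"%(d@x/750,d@y/750,d@zz/750,-(phi-m[3])/6))
E
python3 -c "from h import *;fin(0,-71,102)"
```

```text
t 17.38 pose [671.22  76.96 144.76 -65.72] F [-0.5 -0.1 -0.8] T [-0.027 -0.022 -0.005] tau7 0.821 qd7 -0.78 q7 -0.8 w 34.3
diff [ -0.5    0.43 -42.76] row dx 0.0570 dy -0.0004 dz -0.0008 wx 0.879
```

Emit:
servo_tool([
  {"dx":0.057,"dy":-0.0004,"dz":-0.0008,"wx":0.88,"wy":0,"wz":0,"fingers":0.6},
  {"dx":0,"dy":0,"dz":0,"wx":0,"wy":0,"wz":0,"fingers":1},
  {"dx":0,"dy":0,"dz":0,"wx":0,"wy":0,"wz":0,"fingers":1},
  {"dx":0,"dy":0,"dz":0,"wx":0,"wy":0,"wz":0,"fingers":1},
])

```text
clock: 17.88
eef_pos: [668.0, 76.5, 99.5]
tool_rot: [-1.685, 1.566, -2.921]
force: [0.8, -2.9, -25.6]
width: 13.8
```

```bash
python3 -c "from h import *;rd()"
```

```text
t 17.88 pose [667.96  76.55  99.47 -70.8 ] F [  0.8  -2.9 -25.6] T [-0.542 -0.102  0.029] tau7 -0.036 qd7 -0.0 q7 -0.84 w 13.8
```

Emit:
servo_tool([
  {"dx":0.0007,"dy":0,"dz":0,"wx":1,"wy":0,"wz":0,"fingers":1},
  {"dx":0.0007,"dy":0,"dz":0,"wx":1,"wy":0,"wz":0,"fingers":1},
  {"dx":0.0007,"dy":0,"dz":0,"wx":1,"wy":0,"wz":0,"fingers":1},
  {"dx":0.0007,"dy":0,"dz":0,"wx":1,"wy":0,"wz":0,"fingers":1},
])

```text
clock: 18.38
eef_pos: [669.6, 77.6, 99.4]
tool_rot: [-1.973, 1.57, 2.655]
force: [5.6, -1.6, -19.1]
width: 13.8
```

```bash
python3 -c "from h import *;rd()"
```

```text
t 18.38 pose [669.58  77.59  99.4  -94.85] F [  5.6  -1.6 -19.1] T [-0.026 -1.437  0.374] tau7 0.014 qd7 -0.69 q7 -1.19 w 13.8
```

Emit:
servo_tool([
  {"dx":0.0003,"dy":0,"dz":0,"wx":0.4,"wy":0,"wz":0,"fingers":1},
])

```text
clock: 18.5
eef_pos: [669.6, 77.7, 99.3]
tool_rot: [-2.069, 1.57, 2.519]
force: [-0.5, -1.5, -13.8]
width: 13.9
```

```bash
python3 -c "from h import *;rd()"
```

```text
t 18.5 pose [669.64  77.72  99.28 -97.16] F [ -0.5  -1.5 -13.8] T [-0.012  0.1    0.877] tau7 -0.651 qd7 -0.26 q7 -1.22 w 13.9
```

Emit:
servo_tool([
  {"dx":0.0003,"dy":0,"dz":0,"wx":0.4,"wy":0,"wz":0,"fingers":1},
])

```text
clock: 18.62
eef_pos: [669.5, 77.8, 99.2]
tool_rot: [-2.222, 1.569, 2.323]
force: [-2.1, -0.9, -12.6]
width: 13.2
```

```bash
python3 -c "from h import *;rd()"
```

```text
t 18.62 pose [669.53  77.77  99.2  -99.59] F [ -2.1  -0.9 -12.6] T [0.015 0.401 0.84 ] tau7 -0.52 qd7 -0.28 q7 -1.26 w 13.2
```

Emit:
servo_tool([
  {"dx":0.0003,"dy":0,"dz":0,"wx":0.4,"wy":0,"wz":0,"fingers":1},
])

```text
clock: 18.75
eef_pos: [668.7, 77.9, 98.9]
tool_rot: [-1.946, 1.568, 2.555]
force: [3.2, -1.2, -9.3]
width: 14.0
```

```bash
python3 -c "from h import *;rd()"; python3 trav.py 2 -61.1 102 670.71 77.38 97.8 -102.5
```

```text
t 18.75 pose [ 668.66   77.85   98.92 -102.12] F [ 3.2 -1.2 -9.3] T [-0.305 -0.777  0.567] tau7 0.084 qd7 -0.28 q7 -1.29 w 14.0
[{"dx": 0, "dy": 0, "dz": 0, "wx": 0, "wy": 0, "wz": 0, "fingers": 0.5}, {"dx": -0.0629, "dy": 0, "dz": 0, "wx": 0, "wy": 0, "wz": 0, "fingers": 0.5}, {"dx": 0, "dy": -0.0291, "dz": 0.0188, "wx": -0.986, "wy": 0, "wz": 0, "fingers": 0.5}, {"dx": 0, "dy": -0.031, "dz": 0.0157, "wx": -0.985, "wy": 0, "wz": 0, "fingers": 0.5}, {"dx": 0, "dy": -0.0323, "dz": 0.0124, "wx": -0.986, "wy": 0, "wz": 0, "fingers": 0.5}]
[{"dx": 0, "dy": -0.0335, "dz": 0.009, "wx": -0.986, "wy": 0, "wz": 0, "fingers": 0.5}, {"dx": 0, "dy": -0.0342, "dz": 0.0055, "wx": -0.986, "wy": 0, "wz": 0, "fingers": 0.5}, {"dx": 0, "dy": -0.0346, "dz": 0.002, "wx": -0.985, "wy": 0, "wz": 0, "fingers": 0.5}, {"dx": 0.0573, "dy": 0, "dz": 0, "wx": -0.986, "wy": 0, "wz": 0, "fingers": 0.5}]
-> [524.44, 23.21, 102.0, -61.1]
```

Run:
```python
from cell import ctrl
from h import *
im=ctrl.get_image("wrist");cv2.imwrite("pics/k.png",cv2.resize(im[180:384,150:360,::-1],None,fx=3,fy=2.9))
rd()
im=cv2.imread("pics/g.png");cv2.imwrite("pics/gg.png",cv2.resize(im[180:384,150:360],None,fx=3,fy=2.9))
```

```text
t 18.8 pose [ 668.74   77.84   98.93 -102.21] F [ 1.3 -0.1 -9.1] T [-0.03   0.215  0.559] tau7 -0.363 qd7 0.06 q7 -1.29 w 14.0
```

View pics/k.png

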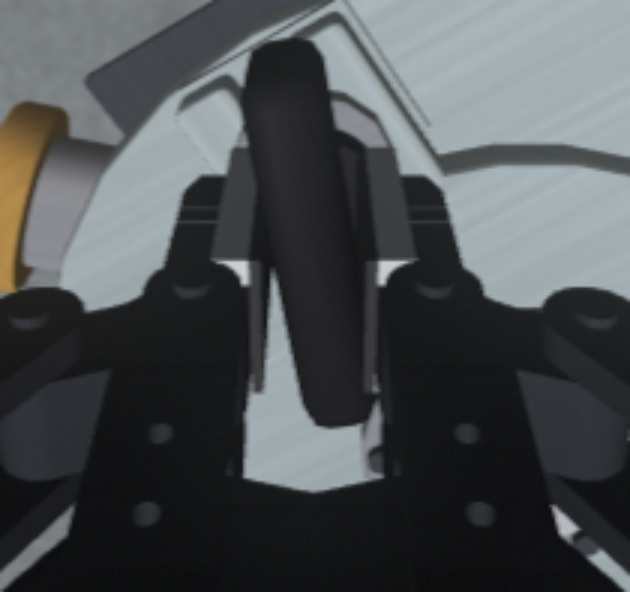

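View pics/gg.png

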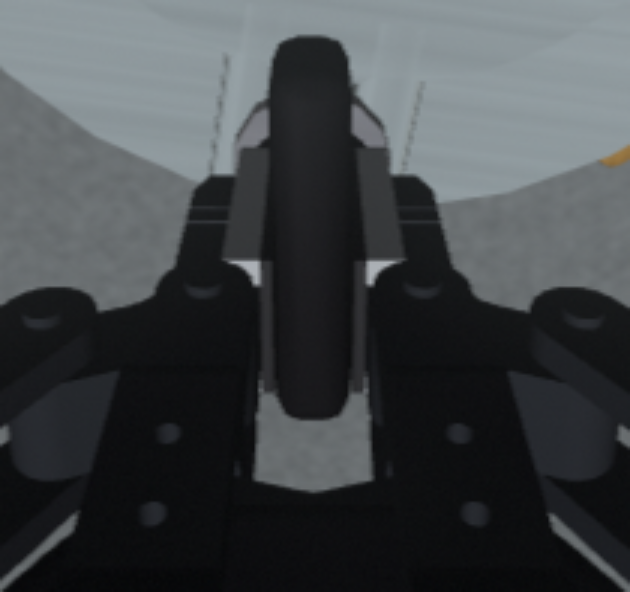

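Emit:
servo_tool([
  {"dx":0,"dy":0,"dz":0,"wx":0,"wy":0,"wz":0,"fingers":0.5},
  {"dx":-0.0629,"dy":0,"dz":0,"wx":0,"wy":0,"wz":0,"fingers":0.6},
  {"dx":0,"dy":-0.0291,"dz":0.0188,"wx":-0.986,"wy":0,"wz":0,"fingers":0.6},
  {"dx":0,"dy":-0.031,"dz":0.0157,"wx":-0.985,"wy":0,"wz":0,"fingers":0.6},
  {"dx":0,"dy":-0.0323,"dz":0.0124,"wx":-0.986,"wy":0,"wz":0,"fingers":0.6},
])

```text
clock: 19.42
eef_pos: [599.7, 48.2, 149.0]
tool_rot: [1.443, 1.562, -0.026]
force: [0.3, -0.3, 0.2]
width: 34.3
```

Emit:
servo_tool([
  {"dx":0,"dy":-0.0335,"dz":0.009,"wx":-0.986,"wy":0,"wz":0,"fingers":0.6},
  {"dx":0,"dy":-0.0342,"dz":0.0055,"wx":-0.986,"wy":0,"wz":0,"fingers":0.6},
  {"dx":0,"dy":-0.0346,"dz":0.002,"wx":-0.985,"wy":0,"wz":0,"fingers":0.6},
])

```text
clock: 19.8
eef_pos: [526.9, 20.2, 148.6]
tool_rot: [1.115, 1.562, -0.045]
force: [0.5, 0.0, 1.4]
width: 34.1
```

Run:
```python
from h import *
fin(2,-61.3,104.5)
from cell import ctrl
im=ctrl.get_image("wrist");cv2.imwrite("pics/l.png",im[:,:,::-1])
```

```text
t 19.8 pose [526.9   20.22 148.6  -66.48] F [0.5 0.  1.4] T [-0.033 -0.058  0.019] tau7 -0.914 qd7 0.87 q7 -0.63 w 34.1
diff [ -2.49   3.01 -44.1 ] row dx 0.0588 dy -0.0014 dz -0.0050 wx -0.864
```

View pics/l.png

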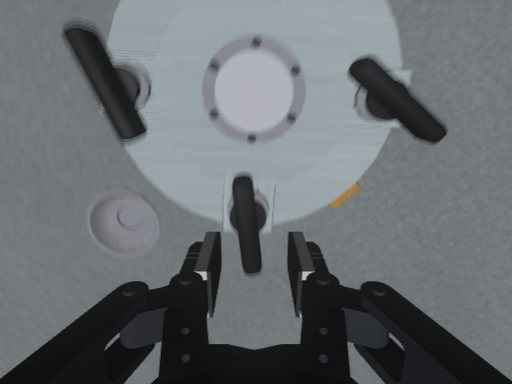

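Emit:
servo_tool([
  {"dx":0.0588,"dy":-0.0014,"dz":-0.005,"wx":-0.864,"wy":0,"wz":0,"fingers":0.6},
  {"dx":0,"dy":0,"dz":0,"wx":0,"wy":0,"wz":0,"fingers":0.6},
  {"dx":0,"dy":0,"dz":0,"wx":0,"wy":0,"wz":0,"fingers":1},
  {"dx":0,"dy":0,"dz":0,"wx":0,"wy":0,"wz":0,"fingers":1},
  {"dx":0,"dy":0,"dz":0,"wx":0,"wy":0,"wz":0,"fingers":1},
])

```text
clock: 20.48
eef_pos: [524.2, 23.5, 103.7]
tool_rot: [0.81, 1.565, -0.262]
force: [1.4, -3.0, 7.0]
width: 10.4
```

```bash
cat >> h.py <<'E'
def q():
    s,m=rd();print("   est tau: %.3f  Tz %.3f"%(-(s["tau"][6]+1.045*s["qd"][6]),s["torque"][2]))
E
python3 -c "from h import *;q()"
```

```text
t 20.48 pose [524.17  23.52 103.74 -61.41] F [ 1.4 -3.   7. ] T [-0.416 -0.111  0.102] tau7 -0.135 qd7 -0.0 q7 -0.51 w 10.4
   est tau: 0.137  Tz 0.102
```

Emit:
servo_tool([
  {"dx":0.0008,"dy":0,"dz":0,"wx":1,"wy":0,"wz":0,"fingers":1},
  {"dx":0.0008,"dy":0,"dz":0,"wx":1,"wy":0,"wz":0,"fingers":1},
  {"dx":0.0008,"dy":0,"dz":0,"wx":1,"wy":0,"wz":0,"fingers":1},
])

```text
clock: 20.85
eef_pos: [524.2, 23.6, 101.9]
tool_rot: [1.118, 1.565, -0.271]
force: [0.6, -3.4, 7.4]
width: 10.9
```

```bash
python3 -c "from h import *;q()"
```

```text
t 20.85 pose [524.18  23.56 101.94 -79.58] F [ 0.6 -3.4  7.4] T [-0.398 -0.09   0.28 ] tau7 0.398 qd7 -0.61 q7 -0.74 w 10.9
   est tau: 0.242  Tz 0.280
```

Emit:
servo_tool([
  {"dx":0.0004,"dy":0,"dz":0,"wx":0.5,"wy":0,"wz":0,"fingers":1},
  {"dx":0.0004,"dy":0,"dz":0,"wx":0.5,"wy":0,"wz":0,"fingers":1},
])

```text
clock: 21.1
eef_pos: [524.1, 23.6, 101.3]
tool_rot: [1.196, 1.565, -0.296]
force: [-0.1, -2.6, 8.1]
width: 10.9
```

```bash
python3 -c "from h import *;q()"
```

```text
t 21.1 pose [524.14  23.57 101.34 -85.47] F [-0.1 -2.6  8.1] T [-0.444 -0.106  0.23 ] tau7 0.066 qd7 -0.31 q7 -0.82 w 10.9
   est tau: 0.258  Tz 0.230
```

Emit:
servo_tool([
  {"dx":0.0004,"dy":0,"dz":0,"wx":0.5,"wy":0,"wz":0,"fingers":1},
])

```text
clock: 21.22
eef_pos: [524.2, 23.6, 101.0]
tool_rot: [1.268, 1.565, -0.276]
force: [1.1, -3.2, 7.0]
width: 11.0
```

```bash
python3 -c "from h import *;q()"
```

```text
t 21.23 pose [524.17  23.62 101.05 -88.47] F [ 1.1 -3.2  7. ] T [-0.393 -0.132  0.184] tau7 0.065 qd7 -0.31 q7 -0.85 w 11.0
   est tau: 0.261  Tz 0.184
```

Emit:
servo_tool([
  {"dx":0.0004,"dy":0,"dz":0,"wx":0.5,"wy":0,"wz":0,"fingers":1},
])

```text
clock: 21.35
eef_pos: [524.2, 23.6, 100.8]
tool_rot: [1.311, 1.565, -0.285]
force: [1.1, -1.9, 6.2]
width: 11.1
```

```bash
python3 -c "from h import *;q()"
```

```text
t 21.35 pose [524.16  23.59 100.75 -91.47] F [ 1.1 -1.9  6.2] T [-0.431 -0.078  0.29 ] tau7 0.062 qd7 -0.31 q7 -0.89 w 11.1
   est tau: 0.264  Tz 0.290
```

Emit:
servo_tool([
  {"dx":0.0004,"dy":0,"dz":0,"wx":0.5,"wy":0,"wz":0,"fingers":1},
])

```text
clock: 21.48
eef_pos: [524.2, 23.6, 100.4]
tool_rot: [1.361, 1.565, -0.287]
force: [1.2, -1.6, 7.1]
width: 11.1
```

```bash
python3 -c "from h import *;q()"
```

```text
t 21.48 pose [524.16  23.63 100.43 -94.46] F [ 1.2 -1.6  7.1] T [-0.413 -0.134  0.289] tau7 0.06 qd7 -0.32 q7 -0.93 w 11.1
   est tau: 0.270  Tz 0.289
```

Emit:
servo_tool([
  {"dx":0.0004,"dy":0,"dz":0,"wx":0.5,"wy":0,"wz":0,"fingers":1},
])

```text
clock: 21.6
eef_pos: [524.2, 23.6, 100.1]
tool_rot: [1.414, 1.565, -0.287]
force: [1.2, -2.8, 7.3]
width: 10.9
```

```bash
python3 -c "from h import *;q()"
```

```text
t 21.6 pose [524.15  23.63 100.14 -97.46] F [ 1.2 -2.8  7.3] T [-0.478 -0.116  0.304] tau7 0.05 qd7 -0.32 q7 -0.97 w 10.9
   est tau: 0.281  Tz 0.304
```

Emit:
servo_tool([
  {"dx":0.0004,"dy":0,"dz":0,"wx":0.5,"wy":0,"wz":0,"fingers":1},
])

```text
clock: 21.72
eef_pos: [524.2, 23.6, 99.9]
tool_rot: [1.472, 1.565, -0.281]
force: [0.5, -2.7, 7.8]
width: 10.5
```

```bash
python3 -c "from h import *;q()"; python3 trav.py 1 -45.3 104.5 524.17 23.6 100 -100.5
```

```text
t 21.73 pose [ 524.18   23.6    99.93 -100.46] F [ 0.5 -2.7  7.8] T [-0.436 -0.092  0.332] tau7 0.017 qd7 -0.32 q7 -1.01 w 10.5
   est tau: 0.314  Tz 0.332
[{"dx": 0, "dy": 0, "dz": 0, "wx": 0, "wy": 0, "wz": 0, "fingers": 0.5}, {"dx": -0.06, "dy": 0, "dz": 0, "wx": 0, "wy": 0, "wz": 0, "fingers": 0.5}, {"dx": 0, "dy": 0.0041, "dz": -0.0158, "wx": -0.92, "wy": 0, "wz": 0, "fingers": 0.5}, {"dx": 0, "dy": 0.0055, "dz": -0.0153, "wx": -0.92, "wy": 0, "wz": 0, "fingers": 0.5}, {"dx": 0, "dy": 0.007, "dz": -0.0148, "wx": -0.92, "wy": 0, "wz": 0, "fingers": 0.5}]
[{"dx": 0, "dy": 0.0084, "dz": -0.014, "wx": -0.92, "wy": 0, "wz": 0, "fingers": 0.5}, {"dx": 0, "dy": 0.0097, "dz": -0.0131, "wx": -0.92, "wy": 0, "wz": 0, "fingers": 0.5}, {"dx": 0, "dy": 0.0109, "dz": -0.0121, "wx": -0.92, "wy": 0, "wz": 0, "fingers": 0.5}, {"dx": 0, "dy": 0.012, "dz": -0.011, "wx": -0.92, "wy": 0, "wz": 0, "fingers": 0.5}, {"dx": 0, "dy": 0.013, "dz": -0.0098, "wx": -0.92, "wy": 0, "wz": 0, "fingers": 0.5}]
[{"dx": 0, "dy": 0.0139, "dz": -0.0085, "wx": -0.92, "wy": 0, "wz": 0, "fingers": 0.5}, {"dx": 0.054, "dy": 0, "dz": 0, "wx": -0.92, "wy": 0, "wz": 0, "fingers": 0.5}]
-> [570.47, 123.42, 104.5, -45.3]
```

Emit:
servo_tool([
  {"dx":0,"dy":0,"dz":0,"wx":0,"wy":0,"wz":0,"fingers":0.5},
  {"dx":-0.06,"dy":0,"dz":0,"wx":0,"wy":0,"wz":0,"fingers":0.6},
  {"dx":0,"dy":0.0041,"dz":-0.0158,"wx":-0.92,"wy":0,"wz":0,"fingers":0.6},
  {"dx":0,"dy":0.0055,"dz":-0.0153,"wx":-0.92,"wy":0,"wz":0,"fingers":0.6},
  {"dx":0,"dy":0.007,"dz":-0.0148,"wx":-0.92,"wy":0,"wz":0,"fingers":0.6},
])

```text
clock: 22.35
eef_pos: [537.2, 59.0, 143.3]
tool_rot: [2.516, 1.57, 1.057]
force: [-0.7, -0.7, -0.2]
width: 34.2
```

Emit:
servo_tool([
  {"dx":0,"dy":0.0084,"dz":-0.014,"wx":-0.92,"wy":0,"wz":0,"fingers":0.6},
  {"dx":0,"dy":0.0097,"dz":-0.0131,"wx":-0.92,"wy":0,"wz":0,"fingers":0.6},
  {"dx":0,"dy":0.0109,"dz":-0.0121,"wx":-0.92,"wy":0,"wz":0,"fingers":0.6},
  {"dx":0,"dy":0.012,"dz":-0.011,"wx":-0.92,"wy":0,"wz":0,"fingers":0.6},
  {"dx":0,"dy":0.013,"dz":-0.0098,"wx":-0.92,"wy":0,"wz":0,"fingers":0.6},
])

```text
clock: 22.98
eef_pos: [562.6, 114.4, 143.2]
tool_rot: [2.469, 1.57, 1.491]
force: [-0.9, 0.2, 0.2]
width: 34.2
```

Emit:
servo_tool([
  {"dx":0,"dy":0.0139,"dz":-0.0085,"wx":-0.92,"wy":0,"wz":0,"fingers":0.6},
])

```text
clock: 23.1
eef_pos: [567.8, 125.5, 143.2]
tool_rot: [2.384, 1.57, 1.503]
force: [0.1, -0.5, 0.4]
width: 34.2
```

```bash
python3 -c "from h import *;fin(1,-45.3,104)"
```

```text
t 23.1 pose [567.76 125.48 143.15 -50.47] F [ 0.1 -0.5  0.4] T [-0.01  -0.012  0.002] tau7 -0.45 qd7 0.43 q7 -0.61 w 34.2
diff [  2.73  -2.02 -39.15] row dx 0.0522 dy 0.0011 dz 0.0044 wx -0.862
```

Emit:
servo_tool([
  {"dx":0.0522,"dy":0.0011,"dz":0.0044,"wx":-0.862,"wy":0,"wz":0,"fingers":0.6},
  {"dx":0,"dy":0,"dz":0,"wx":0,"wy":0,"wz":0,"fingers":0.6},
  {"dx":0,"dy":0,"dz":0,"wx":0,"wy":0,"wz":0,"fingers":1},
  {"dx":0,"dy":0,"dz":0,"wx":0,"wy":0,"wz":0,"fingers":1},
  {"dx":0,"dy":0,"dz":0,"wx":0,"wy":0,"wz":0,"fingers":1},
])

```text
clock: 23.72
eef_pos: [570.3, 123.1, 104.8]
tool_rot: [1.98, 1.57, 1.186]
force: [-3.5, 1.5, 6.7]
width: 10.6
```

Emit:
servo_tool([
  {"dx":0.0008,"dy":0,"dz":0,"wx":1,"wy":0,"wz":0,"fingers":1},
  {"dx":0.0008,"dy":0,"dz":0,"wx":1,"wy":0,"wz":0,"fingers":1},
  {"dx":0.0008,"dy":0,"dz":0,"wx":1,"wy":0,"wz":0,"fingers":1},
])

```text
clock: 24.1
eef_pos: [570.2, 123.2, 103.0]
tool_rot: [2.745, 1.57, 1.634]
force: [-3.5, 1.2, 6.3]
width: 10.8
```

```bash
python3 -c "from h import *;q()"
```

```text
t 24.1 pose [570.17 123.19 103.   -63.65] F [-3.5  1.2  6.3] T [0.145 0.825 0.206] tau7 0.422 qd7 -0.63 q7 -0.74 w 10.8
   est tau: 0.235  Tz 0.206
```

Emit:
servo_tool([
  {"dx":0.0004,"dy":0,"dz":0,"wx":0.5,"wy":0,"wz":0,"fingers":1},
  {"dx":0.0004,"dy":0,"dz":0,"wx":0.5,"wy":0,"wz":0,"fingers":1},
])

```text
clock: 24.35
eef_pos: [570.1, 123.3, 102.4]
tool_rot: [2.899, 1.57, 1.685]
force: [-4.5, 0.8, 7.2]
width: 10.6
```

```bash
python3 -c "from h import *;q()"
```

```text
t 24.35 pose [570.14 123.27 102.43 -69.54] F [-4.5  0.8  7.2] T [0.134 0.816 0.295] tau7 0.089 qd7 -0.32 q7 -0.82 w 10.6
   est tau: 0.243  Tz 0.295
```

Emit:
servo_tool([
  {"dx":0.0004,"dy":0,"dz":0,"wx":0.5,"wy":0,"wz":0,"fingers":1},
])

```text
clock: 24.48
eef_pos: [570.1, 123.3, 102.1]
tool_rot: [3.017, 1.57, 1.751]
force: [-4.3, 0.7, 7.3]
width: 10.8
```

```bash
python3 -c "from h import *;q()"
```

```text
t 24.48 pose [570.09 123.29 102.11 -72.54] F [-4.3  0.7  7.3] T [0.164 0.777 0.217] tau7 0.087 qd7 -0.32 q7 -0.86 w 10.8
   est tau: 0.245  Tz 0.217
```

Emit:
servo_tool([
  {"dx":0.0004,"dy":0,"dz":0,"wx":0.5,"wy":0,"wz":0,"fingers":1},
])

```text
clock: 24.6
eef_pos: [570.1, 123.3, 101.8]
tool_rot: [3.08, 1.569, 1.761]
force: [-3.1, 1.1, 7.5]
width: 10.8
```

```bash
python3 -c "from h import *;q()"
```

```text
t 24.6 pose [570.09 123.32 101.81 -75.54] F [-3.1  1.1  7.5] T [0.154 0.859 0.196] tau7 0.083 qd7 -0.32 q7 -0.9 w 10.8
   est tau: 0.251  Tz 0.196
```

Emit:
servo_tool([
  {"dx":0.0004,"dy":0,"dz":0,"wx":0.5,"wy":0,"wz":0,"fingers":1},
  {"dx":0.0004,"dy":0,"dz":0,"wx":0.5,"wy":0,"wz":0,"fingers":1},
])

```text
clock: 24.85
eef_pos: [570.1, 123.4, 101.3]
tool_rot: [-3.086, 1.569, 1.775]
force: [-3.8, 0.9, 8.4]
width: 10.6
```

```bash
python3 -c "from h import *;q()"
```

```text
t 24.85 pose [570.07 123.4  101.32 -81.53] F [-3.8  0.9  8.4] T [0.237 0.903 0.304] tau7 0.026 qd7 -0.32 q7 -0.98 w 10.6
   est tau: 0.309  Tz 0.304
```

Emit:
servo_tool([
  {"dx":0.0004,"dy":0,"dz":0,"wx":0.5,"wy":0,"wz":0,"fingers":1},
])

```text
clock: 24.98
eef_pos: [570.1, 123.4, 101.1]
tool_rot: [-3.038, 1.569, 1.77]
force: [-4.6, 0.8, 8.8]
width: 10.7
```

```bash
python3 -c "from h import *;q()"; python3 trav.py 3 -16.4 104 570.1 123.3 101 -84.5
```

```text
t 24.98 pose [570.07 123.42 101.09 -84.52] F [-4.6  0.8  8.8] T [0.22  1.013 0.405] tau7 -0.007 qd7 -0.32 q7 -1.02 w 10.7
   est tau: 0.344  Tz 0.405
[{"dx": 0, "dy": 0, "dz": 0, "wx": 0, "wy": 0, "wz": 0, "fingers": 0.5}, {"dx": -0.0587, "dy": 0, "dz": 0, "wx": 0, "wy": 0, "wz": 0, "fingers": 0.5}, {"dx": 0, "dy": 0.0049, "dz": 0.0183, "wx": -0.946, "wy": 0, "wz": 0, "fingers": 0.5}, {"dx": 0, "dy": 0.003, "dz": 0.0186, "wx": -0.946, "wy": 0, "wz": 0, "fingers": 0.5}, {"dx": 0, "dy": 0.0012, "dz": 0.0189, "wx": -0.946, "wy": 0, "wz": 0, "fingers": 0.5}]
[{"dx": 0, "dy": -0.0007, "dz": 0.0189, "wx": -0.945, "wy": 0, "wz": 0, "fingers": 0.5}, {"dx": 0, "dy": -0.0025, "dz": 0.0187, "wx": -0.946, "wy": 0, "wz": 0, "fingers": 0.5}, {"dx": 0, "dy": -0.0044, "dz": 0.0184, "wx": -0.946, "wy": 0, "wz": 0, "fingers": 0.5}, {"dx": 0, "dy": -0.0062, "dz": 0.0179, "wx": -0.946, "wy": 0, "wz": 0, "fingers": 0.5}, {"dx": 0, "dy": -0.0079, "dz": 0.0172, "wx": -0.946, "wy": 0, "wz": 0, "fingers": 0.5}]
[{"dx": 0, "dy": -0.0096, "dz": 0.0163, "wx": -0.945, "wy": 0, "wz": 0, "fingers": 0.5}, {"dx": 0, "dy": -0.0111, "dz": 0.0152, "wx": -0.946, "wy": 0, "wz": 0, "fingers": 0.5}, {"dx": 0, "dy": -0.0126, "dz": 0.0141, "wx": -0.946, "wy": 0, "wz": 0, "fingers": 0.5}, {"dx": 0.0547, "dy": 0, "dz": 0, "wx": -0.946, "wy": 0, "wz": 0, "fingers": 0.5}]
-> [624.61, -22.82, 104.0, -16.4]
```

Emit:
servo_tool([
  {"dx":0,"dy":0,"dz":0,"wx":0,"wy":0,"wz":0,"fingers":0.5},
  {"dx":-0.0587,"dy":0,"dz":0,"wx":0,"wy":0,"wz":0,"fingers":0.6},
  {"dx":0,"dy":0.0049,"dz":0.0183,"wx":-0.946,"wy":0,"wz":0,"fingers":0.6},
  {"dx":0,"dy":0.003,"dz":0.0186,"wx":-0.946,"wy":0,"wz":0,"fingers":0.6},
  {"dx":0,"dy":0.0012,"dz":0.0189,"wx":-0.946,"wy":0,"wz":0,"fingers":0.6},
])

```text
clock: 25.6
eef_pos: [586.1, 82.2, 144.2]
tool_rot: [0.965, 1.569, -0.209]
force: [0.1, -1.2, -0.6]
width: 34.3
```

Emit:
servo_tool([
  {"dx":0,"dy":-0.0007,"dz":0.0189,"wx":-0.945,"wy":0,"wz":0,"fingers":0.6},
  {"dx":0,"dy":-0.0025,"dz":0.0187,"wx":-0.946,"wy":0,"wz":0,"fingers":0.6},
  {"dx":0,"dy":-0.0044,"dz":0.0184,"wx":-0.946,"wy":0,"wz":0,"fingers":0.6},
  {"dx":0,"dy":-0.0062,"dz":0.0179,"wx":-0.946,"wy":0,"wz":0,"fingers":0.6},
  {"dx":0,"dy":-0.0079,"dz":0.0172,"wx":-0.946,"wy":0,"wz":0,"fingers":0.6},
])

```text
clock: 26.22
eef_pos: [610.8, 15.6, 144.0]
tool_rot: [0.311, 1.569, -0.368]
force: [0.5, -0.4, 0.1]
width: 33.8
```

Emit:
servo_tool([
  {"dx":0,"dy":-0.0096,"dz":0.0163,"wx":-0.945,"wy":0,"wz":0,"fingers":0.6},
  {"dx":0,"dy":-0.0111,"dz":0.0152,"wx":-0.946,"wy":0,"wz":0,"fingers":0.6},
  {"dx":0,"dy":-0.0126,"dz":0.0141,"wx":-0.946,"wy":0,"wz":0,"fingers":0.6},
])

```text
clock: 26.6
eef_pos: [625.6, -24.4, 144.0]
tool_rot: [-0.058, 1.569, -0.44]
force: [0.4, -0.2, 0.9]
width: 34.0
```

```bash
python3 -c "from h import *;fin(3,-16.4,104)"
```

```text
t 26.6 pose [625.61 -24.36 144.02 -21.9 ] F [ 0.4 -0.2  0.9] T [-0.029 -0.001  0.017] tau7 -0.785 qd7 0.74 q7 -0.01 w 34.0
diff [ -0.98   1.52 -40.02] row dx 0.0534 dy 0.0014 dz -0.0020 wx -0.917
```

Emit:
servo_tool([
  {"dx":0.0534,"dy":0.0014,"dz":-0.002,"wx":-0.917,"wy":0,"wz":0,"fingers":0.6},
  {"dx":0,"dy":0,"dz":0,"wx":0,"wy":0,"wz":0,"fingers":0.6},
  {"dx":0,"dy":0,"dz":0,"wx":0,"wy":0,"wz":0,"fingers":1},
  {"dx":0,"dy":0,"dz":0,"wx":0,"wy":0,"wz":0,"fingers":1},
  {"dx":0,"dy":0,"dz":0,"wx":0,"wy":0,"wz":0,"fingers":1},
])

```text
clock: 27.22
eef_pos: [624.8, -22.1, 105.0]
tool_rot: [0.025, 1.568, -0.264]
force: [-1.0, -0.2, 3.7]
width: 10.3
```

Emit:
servo_tool([
  {"dx":0.0008,"dy":0,"dz":0,"wx":1,"wy":0,"wz":0,"fingers":1},
  {"dx":0.0008,"dy":0,"dz":0,"wx":1,"wy":0,"wz":0,"fingers":1},
  {"dx":0.0008,"dy":0,"dz":0,"wx":1,"wy":0,"wz":0,"fingers":1},
])

```text
clock: 27.6
eef_pos: [625.0, -22.2, 103.2]
tool_rot: [0.38, 1.568, -0.227]
force: [-0.0, -0.5, 3.3]
width: 10.7
```

```bash
python3 -c "from h import *;q()"
```

```text
t 27.6 pose [625.01 -22.19 103.22 -34.74] F [-0.  -0.5  3.3] T [-0.206  0.047  0.296] tau7 0.396 qd7 -0.62 q7 -0.15 w 10.7
   est tau: 0.256  Tz 0.296
```

Emit:
servo_tool([
  {"dx":0.0004,"dy":0,"dz":0,"wx":0.5,"wy":0,"wz":0,"fingers":1},
  {"dx":0.0004,"dy":0,"dz":0,"wx":0.5,"wy":0,"wz":0,"fingers":1},
])

```text
clock: 27.85
eef_pos: [625.1, -22.2, 102.7]
tool_rot: [0.427, 1.568, -0.282]
force: [-0.5, -1.0, 4.2]
width: 10.4
```

```bash
python3 -c "from h import *;q()"
```

```text
t 27.85 pose [625.08 -22.22 102.65 -40.64] F [-0.5 -1.   4.2] T [-0.212  0.055  0.29 ] tau7 0.051 qd7 -0.32 q7 -0.23 w 10.4
   est tau: 0.282  Tz 0.290
```

Emit:
servo_tool([
  {"dx":0.0004,"dy":0,"dz":0,"wx":0.5,"wy":0,"wz":0,"fingers":1},
])

```text
clock: 27.98
eef_pos: [625.1, -22.2, 102.4]
tool_rot: [0.484, 1.568, -0.278]
force: [-0.2, -1.2, 4.6]
width: 10.5
```

```bash
python3 -c "from h import *;q()"
```

```text
t 27.98 pose [625.09 -22.23 102.39 -43.63] F [-0.2 -1.2  4.6] T [-0.236  0.047  0.295] tau7 0.021 qd7 -0.32 q7 -0.27 w 10.5
   est tau: 0.309  Tz 0.295
```

Emit:
servo_tool([
  {"dx":0.0004,"dy":0,"dz":0,"wx":0.5,"wy":0,"wz":0,"fingers":1},
])

```text
clock: 28.1
eef_pos: [625.1, -22.2, 102.2]
tool_rot: [0.543, 1.568, -0.271]
force: [-0.7, -0.3, 3.6]
width: 10.6
```

```bash
python3 -c "from h import *;q()"
```

```text
t 28.1 pose [625.11 -22.25 102.18 -46.62] F [-0.7 -0.3  3.6] T [-0.237  0.065  0.314] tau7 -0.019 qd7 -0.32 q7 -0.31 w 10.6
   est tau: 0.349  Tz 0.314
```

```bash
python3 trav.py 0 -95 103 625.1 -22.2 101.5 -46.6
```

```text
[{"dx": 0, "dy": 0, "dz": 0, "wx": 0, "wy": 0, "wz": 0, "fingers": 0.5}, {"dx": -0.058, "dy": 0, "dz": 0, "wx": 0, "wy": 0, "wz": 0, "fingers": 0.5}, {"dx": 0, "dy": 0.0169, "dz": -0.0068, "wx": 0.896, "wy": 0, "wz": 0, "fingers": 0.5}, {"dx": 0, "dy": 0.0162, "dz": -0.0084, "wx": 0.897, "wy": 0, "wz": 0, "fingers": 0.5}, {"dx": 0, "dy": 0.0154, "dz": -0.0099, "wx": 0.896, "wy": 0, "wz": 0, "fingers": 0.5}]
[{"dx": 0, "dy": 0.0143, "dz": -0.0113, "wx": 0.896, "wy": 0, "wz": 0, "fingers": 0.5}, {"dx": 0, "dy": 0.0133, "dz": -0.0125, "wx": 0.896, "wy": 0, "wz": 0, "fingers": 0.5}, {"dx": 0, "dy": 0.012, "dz": -0.0138, "wx": 0.897, "wy": 0, "wz": 0, "fingers": 0.5}, {"dx": 0, "dy": 0.0107, "dz": -0.0148, "wx": 0.896, "wy": 0, "wz": 0, "fingers": 0.5}, {"dx": 0, "dy": 0.0092, "dz": -0.0158, "wx": 0.896, "wy": 0, "wz": 0, "fingers": 0.5}]
[{"dx": 0.056, "dy": 0, "dz": 0, "wx": 0.897, "wy": 0, "wz": 0, "fingers": 0.5}]
-> [670.72, 77.41, 103.0, -95.0]
```

Emit:
servo_tool([
  {"dx":0,"dy":0,"dz":0,"wx":0,"wy":0,"wz":0,"fingers":0.5},
  {"dx":-0.058,"dy":0,"dz":0,"wx":0,"wy":0,"wz":0,"fingers":0.6},
  {"dx":0,"dy":0.0169,"dz":-0.0068,"wx":0.896,"wy":0,"wz":0,"fingers":0.6},
  {"dx":0,"dy":0.0162,"dz":-0.0084,"wx":0.897,"wy":0,"wz":0,"fingers":0.6},
  {"dx":0,"dy":0.0154,"dz":-0.0099,"wx":0.896,"wy":0,"wz":0,"fingers":0.6},
])

```text
clock: 28.72
eef_pos: [641.1, 16.4, 144.4]
tool_rot: [2.59, 1.57, 1.493]
force: [-0.1, -0.1, -0.6]
width: 34.4
```

Emit:
servo_tool([
  {"dx":0,"dy":0.0143,"dz":-0.0113,"wx":0.896,"wy":0,"wz":0,"fingers":0.6},
  {"dx":0,"dy":0.0133,"dz":-0.0125,"wx":0.896,"wy":0,"wz":0,"fingers":0.6},
  {"dx":0,"dy":0.012,"dz":-0.0138,"wx":0.897,"wy":0,"wz":0,"fingers":0.6},
  {"dx":0,"dy":0.0107,"dz":-0.0148,"wx":0.896,"wy":0,"wz":0,"fingers":0.6},
  {"dx":0,"dy":0.0092,"dz":-0.0158,"wx":0.896,"wy":0,"wz":0,"fingers":0.6},
])

```text
clock: 29.35
eef_pos: [669.5, 78.7, 144.1]
tool_rot: [-2.646, 1.57, 2.072]
force: [0.1, 0.5, -0.7]
width: 34.1
```

Run:
```python
from h import *
fin(0,-95,103)
from cell import ctrl
c=ctrl.camera_info("wrist");np.savez("m.npz",**{k:c[k] for k in c})
im=ctrl.get_image("wrist");cv2.imwrite("pics/m.png",im[:,:,::-1])
```

```text
t 29.35 pose [669.49  78.67 144.12 -89.71] F [ 0.1  0.5 -0.7] T [ 0.029  0.022 -0.043] tau7 0.853 qd7 -0.81 q7 -1.14 w 34.1
diff [  1.22  -1.28 -41.12] row dx 0.0548 dy 0.0016 dz 0.0017 wx 0.881
```

View pics/m.png

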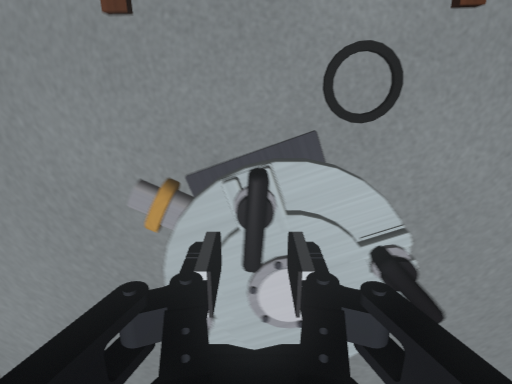

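Emit:
servo_tool([
  {"dx":0.0552,"dy":0.0016,"dz":0.0017,"wx":0.86,"wy":0,"wz":0,"fingers":0.6},
  {"dx":0,"dy":0,"dz":0,"wx":0,"wy":0,"wz":0,"fingers":0.6},
  {"dx":0,"dy":0,"dz":0,"wx":0,"wy":0,"wz":0,"fingers":1},
  {"dx":0,"dy":0,"dz":0,"wx":0,"wy":0,"wz":0,"fingers":1},
  {"dx":0,"dy":0,"dz":0,"wx":0,"wy":0,"wz":0,"fingers":1},
])

```text
clock: 30.02
eef_pos: [671.3, 77.2, 104.2]
tool_rot: [2.31, 1.569, 0.658]
force: [0.5, 1.7, 2.7]
width: 10.6
```

```bash
python3 -c "from h import *;q()"
```

```text
t 30.02 pose [671.3   77.19 104.18 -94.66] F [0.5 1.7 2.7] T [0.418 0.252 0.193] tau7 -0.215 qd7 -0.0 q7 -1.18 w 10.6
   est tau: 0.218  Tz 0.193
```

Emit:
servo_tool([
  {"dx":0.0004,"dy":0,"dz":0,"wx":0.5,"wy":0,"wz":0,"fingers":1},
  {"dx":0.0004,"dy":0,"dz":0,"wx":0.5,"wy":0,"wz":0,"fingers":1},
])

```text
clock: 30.28
eef_pos: [671.3, 77.1, 103.6]
tool_rot: [2.407, 1.569, 0.648]
force: [-0.2, 2.2, 3.6]
width: 10.1
```

```bash
python3 -c "from h import *;q()"
```

```text
t 30.27 pose [ 671.31   77.11  103.57 -100.77] F [-0.2  2.2  3.6] T [0.348 0.265 0.245] tau7 0.147 qd7 -0.35 q7 -1.27 w 10.1
   est tau: 0.217  Tz 0.245
```

Emit:
servo_tool([
  {"dx":0.0004,"dy":0,"dz":0,"wx":0.5,"wy":0,"wz":0,"fingers":1},
])

```text
clock: 30.4
eef_pos: [671.3, 77.1, 103.2]
tool_rot: [2.438, 1.569, 0.627]
force: [-0.8, 2.3, 3.6]
width: 10.8
```

```bash
python3 -c "from h import *;q()"
```

```text
t 30.4 pose [ 671.29   77.12  103.23 -103.77] F [-0.8  2.3  3.6] T [0.341 0.244 0.237] tau7 0.146 qd7 -0.35 q7 -1.31 w 10.8
   est tau: 0.216  Tz 0.237
```

Emit:
servo_tool([
  {"dx":0.0004,"dy":0,"dz":0,"wx":0.5,"wy":0,"wz":0,"fingers":1},
  {"dx":0.0004,"dy":0,"dz":0,"wx":0.5,"wy":0,"wz":0,"fingers":1},
])

```text
clock: 30.65
eef_pos: [671.3, 77.1, 102.6]
tool_rot: [2.54, 1.569, 0.624]
force: [-0.9, 1.9, 2.8]
width: 10.5
```

```bash
python3 -c "from h import *;q()"
```

```text
t 30.65 pose [ 671.26   77.07  102.6  -109.77] F [-0.9  1.9  2.8] T [0.33  0.257 0.234] tau7 0.148 qd7 -0.35 q7 -1.4 w 10.5
   est tau: 0.217  Tz 0.234
```

Emit:
servo_tool([
  {"dx":0.0004,"dy":0,"dz":0,"wx":0.5,"wy":0,"wz":0,"fingers":1},
])

```text
clock: 30.78
eef_pos: [671.2, 77.0, 102.3]
tool_rot: [2.567, 1.569, 0.599]
force: [-1.1, 2.0, 3.9]
width: 10.6
```

```bash
python3 -c "from h import *;q()"
```

```text
t 30.77 pose [ 671.25   77.04  102.31 -112.77] F [-1.1  2.   3.9] T [0.33  0.303 0.23 ] tau7 0.149 qd7 -0.35 q7 -1.44 w 10.6
   est tau: 0.221  Tz 0.230
```

Emit:
servo_tool([
  {"dx":0.0004,"dy":0,"dz":0,"wx":0.5,"wy":0,"wz":0,"fingers":1},
])

```text
clock: 30.9
eef_pos: [671.2, 77.0, 102.0]
tool_rot: [2.627, 1.569, 0.606]
force: [-1.0, 2.1, 3.1]
width: 10.6
```

```bash
python3 -c "from h import *;q()"
```

```text
t 30.9 pose [ 671.22   77.02  102.   -115.76] F [-1.   2.1  3.1] T [0.302 0.254 0.2  ] tau7 0.149 qd7 -0.35 q7 -1.49 w 10.6
   est tau: 0.220  Tz 0.200
```

Emit:
servo_tool([
  {"dx":0.0004,"dy":0,"dz":0,"wx":0.5,"wy":0,"wz":0,"fingers":1},
])

```text
clock: 31.02
eef_pos: [671.1, 77.0, 101.7]
tool_rot: [2.75, 1.569, 0.677]
force: [-0.9, 2.0, 2.3]
width: 10.6
```

```bash
python3 -c "from h import *;q()"
```

```text
t 31.02 pose [ 671.14   76.99  101.65 -118.77] F [-0.9  2.   2.3] T [0.352 0.236 0.213] tau7 0.15 qd7 -0.35 q7 -1.53 w 10.6
   est tau: 0.219  Tz 0.213
```

Emit:
servo_tool([
  {"dx":0.0004,"dy":0,"dz":0,"wx":0.5,"wy":0,"wz":0,"fingers":1},
])

```text
clock: 31.15
eef_pos: [671.2, 77.0, 101.4]
tool_rot: [2.767, 1.569, 0.642]
force: [-1.4, 2.1, 2.1]
width: 10.9
```

```bash
python3 -c "from h import *;q()"
```

```text
t 31.15 pose [ 671.15   76.97  101.37 -121.77] F [-1.4  2.1  2.1] T [0.245 0.33  0.214] tau7 0.151 qd7 -0.36 q7 -1.58 w 10.9
   est tau: 0.221  Tz 0.214
```

Emit:
servo_tool([
  {"dx":0.0004,"dy":0,"dz":0,"wx":0.5,"wy":0,"wz":0,"fingers":1},
])

```text
clock: 31.28
eef_pos: [671.1, 77.0, 101.1]
tool_rot: [2.829, 1.569, 0.651]
force: [-1.1, 2.6, 3.0]
width: 10.5
```

```bash
python3 -c "from h import *;q()"
```

```text
t 31.27 pose [ 671.14   76.98  101.05 -124.77] F [-1.1  2.6  3. ] T [0.325 0.311 0.286] tau7 0.152 qd7 -0.36 q7 -1.62 w 10.5
   est tau: 0.220  Tz 0.286
```

Emit:
servo_tool([
  {"dx":0.0004,"dy":0,"dz":0,"wx":0.5,"wy":0,"wz":0,"fingers":1},
])

```text
clock: 31.4
eef_pos: [671.1, 76.9, 100.7]
tool_rot: [2.88, 1.569, 0.65]
force: [-0.9, 1.6, 4.1]
width: 10.7
```

```bash
python3 -c "from h import *;q()"
```

```text
t 31.4 pose [ 671.13   76.95  100.74 -127.77] F [-0.9  1.6  4.1] T [0.31  0.296 0.163] tau7 0.153 qd7 -0.35 q7 -1.67 w 10.7
   est tau: 0.218  Tz 0.163
```

Emit:
servo_tool([
  {"dx":0.0004,"dy":0,"dz":0,"wx":0.5,"wy":0,"wz":0,"fingers":1},
])

```text
clock: 31.52
eef_pos: [671.1, 76.9, 100.5]
tool_rot: [2.981, 1.569, 0.699]
force: [-1.1, 1.1, 3.3]
width: 10.9
```

```bash
python3 -c "from h import *;q()"
```

```text
t 31.52 pose [ 671.08   76.92  100.47 -130.77] F [-1.1  1.1  3.3] T [0.304 0.345 0.272] tau7 0.123 qd7 -0.36 q7 -1.71 w 10.9
   est tau: 0.251  Tz 0.272
```

Emit:
servo_tool([
  {"dx":0.0004,"dy":0,"dz":0,"wx":0.5,"wy":0,"wz":0,"fingers":1},
])

```text
clock: 31.65
eef_pos: [671.1, 76.9, 100.3]
tool_rot: [3.087, 1.569, 0.753]
force: [-1.1, 1.7, 3.9]
width: 10.7
```

Run:
```python
from h import *
q()
from cell import ctrl
im=ctrl.get_image("wrist");cv2.imwrite("pics/n.png",im[:,:,::-1])
```

```text
t 31.65 pose [ 671.06   76.93  100.25 -133.76] F [-1.1  1.7  3.9] T [0.264 0.415 0.317] tau7 0.084 qd7 -0.36 q7 -1.76 w 10.7
   est tau: 0.293  Tz 0.317
```

View pics/n.png

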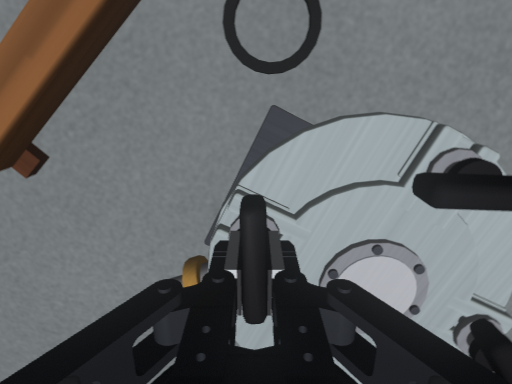

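Emit:
servo_tool([
  {"dx":0.0004,"dy":0,"dz":0,"wx":0.5,"wy":0,"wz":0,"fingers":1},
])

```text
clock: 31.82
eef_pos: [671.0, 76.9, 100.0]
tool_rot: [-3.11, 1.569, 0.787]
force: [-1.9, 2.2, 5.3]
width: 10.9
```

```bash
python3 -c "from h import *;q()"
```

```text
t 31.82 pose [ 671.04   76.88  100.01 -136.7 ] F [-1.9  2.2  5.3] T [0.428 0.519 0.409] tau7 0.134 qd7 -0.37 q7 -1.8 w 10.9
   est tau: 0.251  Tz 0.409
```

Emit:
servo_tool([
  {"dx":0.0003,"dy":0,"dz":0,"wx":0.3,"wy":0,"wz":0,"fingers":1},
])

```text
clock: 31.95
eef_pos: [671.1, 76.9, 99.9]
tool_rot: [-3.122, 1.57, 0.744]
force: [-2.1, 1.4, 5.8]
width: 10.7
```

```bash
python3 -c "from h import *;q()"; python3 trav.py 2 -100.5 100.5 671.06 76.9 99 -138.5
```

```text
t 31.95 pose [ 671.06   76.92   99.89 -138.48] F [-2.1  1.4  5.8] T [0.397 0.558 0.369] tau7 -0.168 qd7 -0.21 q7 -1.83 w 10.7
   est tau: 0.388  Tz 0.369
[{"dx": 0, "dy": 0, "dz": 0, "wx": 0, "wy": 0, "wz": 0, "fingers": 0.5}, {"dx": -0.0613, "dy": 0, "dz": 0, "wx": 0, "wy": 0, "wz": 0, "fingers": 0.5}, {"dx": 0, "dy": -0.0127, "dz": 0.0323, "wx": -0.905, "wy": 0, "wz": 0, "fingers": 0.5}, {"dx": 0, "dy": -0.0156, "dz": 0.031, "wx": -0.905, "wy": 0, "wz": 0, "fingers": 0.5}, {"dx": 0, "dy": -0.0185, "dz": 0.0293, "wx": -0.904, "wy": 0, "wz": 0, "fingers": 0.5}]
[{"dx": 0, "dy": -0.0213, "dz": 0.0275, "wx": -0.905, "wy": 0, "wz": 0, "fingers": 0.5}, {"dx": 0, "dy": -0.0237, "dz": 0.0253, "wx": -0.905, "wy": 0, "wz": 0, "fingers": 0.5}, {"dx": 0, "dy": -0.026, "dz": 0.023, "wx": -0.905, "wy": 0, "wz": 0, "fingers": 0.5}, {"dx": 0.0593, "dy": 0, "dz": 0, "wx": -0.904, "wy": 0, "wz": 0, "fingers": 0.5}]
-> [524.4, 23.23, 100.5, -100.5]
```

Emit:
servo_tool([
  {"dx":0,"dy":0,"dz":0,"wx":0,"wy":0,"wz":0,"fingers":0.5},
  {"dx":-0.0613,"dy":0,"dz":0,"wx":0,"wy":0,"wz":0,"fingers":0.6},
  {"dx":0,"dy":-0.0127,"dz":0.0323,"wx":-0.905,"wy":0,"wz":0,"fingers":0.6},
  {"dx":0,"dy":-0.0156,"dz":0.031,"wx":-0.905,"wy":0,"wz":0,"fingers":0.6},
  {"dx":0,"dy":-0.0185,"dz":0.0293,"wx":-0.904,"wy":0,"wz":0,"fingers":0.6},
])

```text
clock: 32.58
eef_pos: [596.7, 48.7, 144.6]
tool_rot: [1.177, 1.57, -0.953]
force: [1.0, -0.6, -0.6]
width: 34.0
```

Emit:
servo_tool([
  {"dx":0,"dy":-0.0213,"dz":0.0275,"wx":-0.905,"wy":0,"wz":0,"fingers":0.6},
  {"dx":0,"dy":-0.0237,"dz":0.0253,"wx":-0.905,"wy":0,"wz":0,"fingers":0.6},
  {"dx":0,"dy":-0.026,"dz":0.023,"wx":-0.905,"wy":0,"wz":0,"fingers":0.6},
])

```text
clock: 32.95
eef_pos: [523.4, 21.9, 144.6]
tool_rot: [0.977, 1.57, -0.869]
force: [1.0, 0.5, 0.4]
width: 34.4
```

```bash
python3 -c "from h import *;fin(2,-100.5,100)"
```

```text
t 32.95 pose [ 523.36   21.91  144.61 -105.78] F [1.  0.5 0.4] T [-0.066  0.017  0.019] tau7 -0.944 qd7 0.9 q7 -1.15 w 34.4
diff [  1.05   1.33 -44.61] row dx 0.0595 dy 0.0009 dz -0.0021 wx -0.879
```

Emit:
servo_tool([
  {"dx":0.0595,"dy":0.0009,"dz":-0.0021,"wx":-0.879,"wy":0,"wz":0,"fingers":0.6},
  {"dx":0,"dy":0,"dz":0,"wx":0,"wy":0,"wz":0,"fingers":0.6},
  {"dx":0,"dy":0,"dz":0,"wx":0,"wy":0,"wz":0,"fingers":1},
  {"dx":0,"dy":0,"dz":0,"wx":0,"wy":0,"wz":0,"fingers":1},
  {"dx":0,"dy":0,"dz":0,"wx":0,"wy":0,"wz":0,"fingers":1},
])

```text
clock: 33.58
eef_pos: [526.0, 23.3, 100.9]
tool_rot: [1.19, 1.568, -0.568]
force: [-0.5, -1.4, 6.4]
width: 10.8
```

```bash
python3 -c "from h import *;q()"
```

```text
t 33.58 pose [ 526.04   23.29  100.93 -100.71] F [-0.5 -1.4  6.4] T [-0.517  0.209  0.246] tau7 -0.22 qd7 0.0 q7 -1.02 w 10.8
   est tau: 0.217  Tz 0.246
```

Emit:
servo_tool([
  {"dx":0.0002,"dy":0,"dz":0,"wx":0.3,"wy":0,"wz":0,"fingers":1},
])

```text
clock: 33.7
eef_pos: [526.0, 23.3, 100.8]
tool_rot: [1.293, 1.568, -0.496]
force: [-1.6, -2.9, 6.4]
width: 11.1
```

```bash
python3 -c "from h import *;q()"
```

```text
t 33.7 pose [ 526.02   23.26  100.79 -102.55] F [-1.6 -2.9  6.4] T [-0.586  0.153  0.311] tau7 -0.027 qd7 -0.2 q7 -1.04 w 11.1
   est tau: 0.233  Tz 0.311
```

Emit:
servo_tool([
  {"dx":0.0002,"dy":0,"dz":0,"wx":0.3,"wy":0,"wz":0,"fingers":1},
])

```text
clock: 33.83
eef_pos: [526.0, 23.2, 100.7]
tool_rot: [1.305, 1.568, -0.517]
force: [-0.4, -3.6, 6.9]
width: 10.5
```

```bash
python3 -c "from h import *;q()"
```

```text
t 33.83 pose [ 526.03   23.25  100.66 -104.36] F [-0.4 -3.6  6.9] T [-0.54   0.268  0.329] tau7 -0.109 qd7 -0.19 q7 -1.07 w 10.5
   est tau: 0.310  Tz 0.329
```

Emit:
servo_tool([
  {"dx":0.0002,"dy":0,"dz":0,"wx":0.3,"wy":0,"wz":0,"fingers":1},
])

```text
clock: 33.95
eef_pos: [526.0, 23.2, 100.5]
tool_rot: [1.299, 1.568, -0.553]
force: [-1.2, -2.7, 7.2]
width: 10.8
```

```bash
python3 -c "from h import *;q()"
```

```text
t 33.95 pose [ 526.03   23.19  100.52 -106.16] F [-1.2 -2.7  7.2] T [-0.591  0.223  0.394] tau7 -0.134 qd7 -0.19 q7 -1.09 w 10.8
   est tau: 0.336  Tz 0.394
```

Emit:
servo_tool([
  {"dx":0.0002,"dy":0,"dz":0,"wx":0.3,"wy":0,"wz":0,"fingers":1},
])

```text
clock: 34.08
eef_pos: [526.0, 23.1, 100.4]
tool_rot: [1.303, 1.568, -0.581]
force: [-1.3, -2.6, 7.0]
width: 11.0
```

```bash
python3 -c "from h import *;q()"
```

```text
t 34.08 pose [ 526.04   23.13  100.39 -107.95] F [-1.3 -2.6  7. ] T [-0.547  0.262  0.365] tau7 -0.159 qd7 -0.19 q7 -1.12 w 11.0
   est tau: 0.361  Tz 0.365
```

Emit:
servo_tool([
  {"dx":0.0002,"dy":0,"dz":0,"wx":0.3,"wy":0,"wz":0,"fingers":1},
])

```text
clock: 34.2
eef_pos: [526.0, 23.1, 100.3]
tool_rot: [1.309, 1.568, -0.606]
force: [-0.5, -3.7, 7.4]
width: 10.4
```

```bash
python3 -c "from h import *;q()"; python3 trav.py 1 -84.5 100.5 526 23.2 100 -109.8
```

```text
t 34.2 pose [ 525.99   23.08  100.27 -109.75] F [-0.5 -3.7  7.4] T [-0.717  0.341  0.379] tau7 -0.183 qd7 -0.2 q7 -1.14 w 10.4
   est tau: 0.387  Tz 0.379
[{"dx": 0, "dy": 0, "dz": 0, "wx": 0, "wy": 0, "wz": 0, "fingers": 0.5}, {"dx": -0.06, "dy": 0, "dz": 0, "wx": 0, "wy": 0, "wz": 0, "fingers": 0.5}, {"dx": 0, "dy": 0.0026, "dz": -0.0365, "wx": -0.843, "wy": 0, "wz": 0, "fingers": 0.5}, {"dx": 0, "dy": 0.0059, "dz": -0.0361, "wx": -0.844, "wy": 0, "wz": 0, "fingers": 0.5}, {"dx": 0, "dy": 0.009, "dz": -0.0354, "wx": -0.843, "wy": 0, "wz": 0, "fingers": 0.5}]
[{"dx": 0, "dy": 0.012, "dz": -0.0345, "wx": -0.843, "wy": 0, "wz": 0, "fingers": 0.5}, {"dx": 0.0593, "dy": 0, "dz": 0, "wx": -0.844, "wy": 0, "wz": 0, "fingers": 0.5}]
-> [570.45, 123.46, 100.52, -84.5]
```

Now knob 1.

Emit:
servo_tool([
  {"dx":0,"dy":0,"dz":0,"wx":0,"wy":0,"wz":0,"fingers":0.5},
  {"dx":-0.06,"dy":0,"dz":0,"wx":0,"wy":0,"wz":0,"fingers":0.6},
  {"dx":0,"dy":0.0026,"dz":-0.0365,"wx":-0.843,"wy":0,"wz":0,"fingers":0.6},
  {"dx":0,"dy":0.0059,"dz":-0.0361,"wx":-0.844,"wy":0,"wz":0,"fingers":0.6},
  {"dx":0,"dy":0.009,"dz":-0.0354,"wx":-0.843,"wy":0,"wz":0,"fingers":0.6},
])

```text
clock: 34.83
eef_pos: [558.4, 102.4, 143.3]
tool_rot: [-2.536, 1.569, 2.103]
force: [0.4, -0.0, 0.4]
width: 34.0
```

Emit:
servo_tool([
  {"dx":0,"dy":0.012,"dz":-0.0345,"wx":-0.843,"wy":0,"wz":0,"fingers":0.6},
])

```text
clock: 34.95
eef_pos: [569.3, 127.5, 143.2]
tool_rot: [-2.434, 1.569, 2.294]
force: [0.7, -0.6, 0.2]
width: 34.0
```

```bash
python3 -c "from h import *;fin(1,-84.5,100.5)"
```

```text
t 34.95 pose [569.27 127.5  143.15 -89.12] F [ 0.7 -0.6  0.2] T [-0.075  0.04   0.013] tau7 -0.168 qd7 0.15 q7 -1.14 w 34.0
diff [  1.22  -4.04 -42.65] row dx 0.0569 dy 0.0015 dz 0.0054 wx -0.770
```

Emit:
servo_tool([
  {"dx":0.0569,"dy":0.0015,"dz":0.0054,"wx":-0.77,"wy":0,"wz":0,"fingers":0.6},
  {"dx":0,"dy":0,"dz":0,"wx":0,"wy":0,"wz":0,"fingers":0.6},
  {"dx":0,"dy":0,"dz":0,"wx":0,"wy":0,"wz":0,"fingers":1},
  {"dx":0,"dy":0,"dz":0,"wx":0,"wy":0,"wz":0,"fingers":1},
  {"dx":0,"dy":0,"dz":0,"wx":0,"wy":0,"wz":0,"fingers":1},
])

```text
clock: 35.58
eef_pos: [570.4, 123.3, 102.1]
tool_rot: [3.126, 1.567, 1.647]
force: [-0.8, 4.6, -2.1]
width: 10.6
```

```bash
python3 -c "from h import *;q()"
```

```text
t 35.58 pose [570.36 123.28 102.1  -84.74] F [-0.8  4.6 -2.1] T [1.017 0.198 0.27 ] tau7 -0.255 qd7 0.0 q7 -1.02 w 10.6
   est tau: 0.254  Tz 0.270
```

Emit:
servo_tool([
  {"dx":0.0002,"dy":0,"dz":0,"wx":0.3,"wy":0,"wz":0,"fingers":1},
])

```text
clock: 35.7
eef_pos: [570.4, 123.3, 102.0]
tool_rot: [3.141, 1.567, 1.631]
force: [-0.9, 5.1, -1.1]
width: 10.6
```

```bash
python3 -c "from h import *;q()"
```

```text
t 35.7 pose [570.37 123.26 102.   -86.56] F [-0.9  5.1 -1.1] T [1.018 0.193 0.4  ] tau7 -0.117 qd7 -0.2 q7 -1.05 w 10.6
   est tau: 0.326  Tz 0.400
```

Emit:
servo_tool([
  {"dx":0.0002,"dy":0,"dz":0,"wx":0.3,"wy":0,"wz":0,"fingers":1},
])

```text
clock: 35.83
eef_pos: [570.4, 123.3, 101.9]
tool_rot: [-3.098, 1.567, 1.643]
force: [-0.2, 6.1, -1.0]
width: 10.6
```

```bash
python3 -c "from h import *;q()"
```

```text
t 35.83 pose [570.35 123.3  101.86 -88.37] F [-0.2  6.1 -1. ] T [0.955 0.231 0.428] tau7 -0.198 qd7 -0.2 q7 -1.07 w 10.6
   est tau: 0.403  Tz 0.428
```

```bash
python3 trav.py 3 -46.8 101 570.4 123.3 100.2 -88.4
```

```text
[{"dx": 0, "dy": 0, "dz": 0, "wx": 0, "wy": 0, "wz": 0, "fingers": 0.5}, {"dx": -0.0597, "dy": 0, "dz": 0, "wx": 0, "wy": 0, "wz": 0, "fingers": 0.5}, {"dx": 0, "dy": 0.0111, "dz": 0.0328, "wx": -0.99, "wy": 0, "wz": 0, "fingers": 0.5}, {"dx": 0, "dy": 0.0077, "dz": 0.0338, "wx": -0.991, "wy": 0, "wz": 0, "fingers": 0.5}, {"dx": 0, "dy": 0.0042, "dz": 0.0344, "wx": -0.99, "wy": 0, "wz": 0, "fingers": 0.5}]
[{"dx": 0, "dy": 0.0005, "dz": 0.0346, "wx": -0.991, "wy": 0, "wz": 0, "fingers": 0.5}, {"dx": 0, "dy": -0.003, "dz": 0.0345, "wx": -0.99, "wy": 0, "wz": 0, "fingers": 0.5}, {"dx": 0, "dy": -0.0066, "dz": 0.034, "wx": -0.991, "wy": 0, "wz": 0, "fingers": 0.5}, {"dx": 0.0586, "dy": 0, "dz": 0, "wx": -0.99, "wy": 0, "wz": 0, "fingers": 0.5}]
-> [624.6, -22.83, 101.03, -46.8]
```

Emit:
servo_tool([
  {"dx":0,"dy":0,"dz":0,"wx":0,"wy":0,"wz":0,"fingers":0.5},
  {"dx":-0.0597,"dy":0,"dz":0,"wx":0,"wy":0,"wz":0,"fingers":0.6},
  {"dx":0,"dy":0.0111,"dz":0.0328,"wx":-0.99,"wy":0,"wz":0,"fingers":0.6},
  {"dx":0,"dy":0.0077,"dz":0.0338,"wx":-0.991,"wy":0,"wz":0,"fingers":0.6},
  {"dx":0,"dy":0.0042,"dz":0.0344,"wx":-0.99,"wy":0,"wz":0,"fingers":0.6},
])

```text
clock: 36.45
eef_pos: [598.5, 45.5, 147.0]
tool_rot: [0.7, 1.568, -0.53]
force: [1.2, -0.3, -0.6]
width: 34.3
```

Emit:
servo_tool([
  {"dx":0,"dy":0.0005,"dz":0.0346,"wx":-0.991,"wy":0,"wz":0,"fingers":0.6},
  {"dx":0,"dy":-0.003,"dz":0.0345,"wx":-0.99,"wy":0,"wz":0,"fingers":0.6},
  {"dx":0,"dy":-0.0066,"dz":0.034,"wx":-0.991,"wy":0,"wz":0,"fingers":0.6},
])

```text
clock: 36.83
eef_pos: [625.2, -28.0, 146.8]
tool_rot: [0.139, 1.568, -0.781]
force: [-0.3, 0.2, -0.3]
width: 34.1
```

```bash
python3 -c "from h import *;fin(3,-46.8,101.5)"
```

```text
t 36.83 pose [625.22 -27.97 146.83 -52.68] F [-0.3  0.2 -0.3] T [ 0.013 -0.046  0.032] tau7 -0.929 qd7 0.88 q7 -0.43 w 34.1
diff [ -0.58   5.13 -45.33] row dx 0.0604 dy 0.0035 dz -0.0059 wx -0.980
```

Emit:
servo_tool([
  {"dx":0.0604,"dy":0.0035,"dz":-0.0059,"wx":-0.98,"wy":0,"wz":0,"fingers":0.6},
  {"dx":0,"dy":0,"dz":0,"wx":0,"wy":0,"wz":0,"fingers":0.6},
  {"dx":0,"dy":0,"dz":0,"wx":0,"wy":0,"wz":0,"fingers":1},
  {"dx":0,"dy":0,"dz":0,"wx":0,"wy":0,"wz":0,"fingers":1},
  {"dx":0,"dy":0,"dz":0,"wx":0,"wy":0,"wz":0,"fingers":1},
])

```text
clock: 37.45
eef_pos: [625.4, -21.6, 102.2]
tool_rot: [0.291, 1.567, -0.528]
force: [0.2, -3.5, 4.1]
width: 10.5
```

```bash
python3 -c "from h import *;q()"
```

```text
t 37.45 pose [625.4  -21.64 102.23 -46.9 ] F [ 0.2 -3.5  4.1] T [-0.617 -0.088  0.3  ] tau7 -0.313 qd7 0.0 q7 -0.32 w 10.5
   est tau: 0.309  Tz 0.300
```

Emit:
servo_tool([
  {"dx":0.0002,"dy":0,"dz":0,"wx":0.3,"wy":0,"wz":0,"fingers":1},
])

```text
clock: 37.58
eef_pos: [625.4, -21.7, 102.1]
tool_rot: [0.428, 1.567, -0.423]
force: [-0.0, -2.8, 7.7]
width: 10.9
```

```bash
python3 -c "from h import *;q()"
```

```text
t 37.58 pose [625.45 -21.68 102.06 -48.8 ] F [-0.  -2.8  7.7] T [-0.714 -0.056  0.363] tau7 -0.083 qd7 -0.2 q7 -0.35 w 10.9
   est tau: 0.293  Tz 0.363
```

Emit:
servo_tool([
  {"dx":0.0002,"dy":0,"dz":0,"wx":0.3,"wy":0,"wz":0,"fingers":1},
])

```text
clock: 37.7
eef_pos: [625.5, -21.7, 101.9]
tool_rot: [0.447, 1.567, -0.436]
force: [0.6, -3.2, 6.8]
width: 11.0
```

```bash
python3 -c "from h import *;q()"
```

```text
t 37.7 pose [625.46 -21.72 101.9  -50.62] F [ 0.6 -3.2  6.8] T [-0.707 -0.038  0.413] tau7 -0.191 qd7 -0.19 q7 -0.37 w 11.0
   est tau: 0.390  Tz 0.413
```

```bash
python3 trav.py 0 -138.5 99 625.45 -21.7 101.2 -50.6
```

```text
[{"dx": 0, "dy": 0, "dz": 0, "wx": 0, "wy": 0, "wz": 0, "fingers": 0.5}, {"dx": -0.0584, "dy": 0, "dz": 0, "wx": 0, "wy": 0, "wz": 0, "fingers": 0.5}, {"dx": 0, "dy": 0.0093, "dz": -0.0046, "wx": 0.977, "wy": 0, "wz": 0, "fingers": 0.5}, {"dx": 0, "dy": 0.0088, "dz": -0.0054, "wx": 0.976, "wy": 0, "wz": 0, "fingers": 0.5}, {"dx": 0, "dy": 0.0082, "dz": -0.0064, "wx": 0.977, "wy": 0, "wz": 0, "fingers": 0.5}]
[{"dx": 0, "dy": 0.0075, "dz": -0.0072, "wx": 0.977, "wy": 0, "wz": 0, "fingers": 0.5}, {"dx": 0, "dy": 0.0068, "dz": -0.0079, "wx": 0.976, "wy": 0, "wz": 0, "fingers": 0.5}, {"dx": 0, "dy": 0.0059, "dz": -0.0085, "wx": 0.977, "wy": 0, "wz": 0, "fingers": 0.5}, {"dx": 0, "dy": 0.005, "dz": -0.0091, "wx": 0.977, "wy": 0, "wz": 0, "fingers": 0.5}, {"dx": 0, "dy": 0.004, "dz": -0.0095, "wx": 0.976, "wy": 0, "wz": 0, "fingers": 0.5}]
[{"dx": 0, "dy": 0.0031, "dz": -0.0099, "wx": 0.977, "wy": 0, "wz": 0, "fingers": 0.5}, {"dx": 0, "dy": 0.002, "dz": -0.0102, "wx": 0.977, "wy": 0, "wz": 0, "fingers": 0.5}, {"dx": 0, "dy": 0.0009, "dz": -0.0103, "wx": 0.976, "wy": 0, "wz": 0, "fingers": 0.5}, {"dx": 0, "dy": -0.0001, "dz": -0.0104, "wx": 0.977, "wy": 0, "wz": 0, "fingers": 0.5}, {"dx": 0, "dy": -0.0011, "dz": -0.0103, "wx": 0.977, "wy": 0, "wz": 0, "fingers": 0.5}]
[{"dx": 0, "dy": -0.0022, "dz": -0.0102, "wx": 0.976, "wy": 0, "wz": 0, "fingers": 0.5}, {"dx": 0.0613, "dy": 0, "dz": 0, "wx": 0.977, "wy": 0, "wz": 0, "fingers": 0.5}]
-> [670.72, 77.39, 99.02, -138.5]
```

Emit:
servo_tool([
  {"dx":0,"dy":0,"dz":0,"wx":0,"wy":0,"wz":0,"fingers":0.5},
  {"dx":-0.0584,"dy":0,"dz":0,"wx":0,"wy":0,"wz":0,"fingers":0.6},
  {"dx":0,"dy":0.0093,"dz":-0.0046,"wx":0.977,"wy":0,"wz":0,"fingers":0.6},
  {"dx":0,"dy":0.0088,"dz":-0.0054,"wx":0.976,"wy":0,"wz":0,"fingers":0.6},
  {"dx":0,"dy":0.0082,"dz":-0.0064,"wx":0.977,"wy":0,"wz":0,"fingers":0.6},
])

```text
clock: 38.33
eef_pos: [633.0, 2.5, 143.6]
tool_rot: [-2.887, 1.568, 2.205]
force: [-0.0, -0.2, 0.5]
width: 34.3
```

Emit:
servo_tool([
  {"dx":0,"dy":0.0075,"dz":-0.0072,"wx":0.977,"wy":0,"wz":0,"fingers":0.6},
  {"dx":0,"dy":0.0068,"dz":-0.0079,"wx":0.976,"wy":0,"wz":0,"fingers":0.6},
  {"dx":0,"dy":0.0059,"dz":-0.0085,"wx":0.977,"wy":0,"wz":0,"fingers":0.6},
  {"dx":0,"dy":0.005,"dz":-0.0091,"wx":0.977,"wy":0,"wz":0,"fingers":0.6},
  {"dx":0,"dy":0.004,"dz":-0.0095,"wx":0.976,"wy":0,"wz":0,"fingers":0.6},
])

```text
clock: 38.95
eef_pos: [649.1, 37.9, 143.3]
tool_rot: [-2.257, 1.568, 2.324]
force: [-0.5, -0.7, 0.3]
width: 34.1
```

Emit:
servo_tool([
  {"dx":0,"dy":0.0031,"dz":-0.0099,"wx":0.977,"wy":0,"wz":0,"fingers":0.6},
  {"dx":0,"dy":0.002,"dz":-0.0102,"wx":0.977,"wy":0,"wz":0,"fingers":0.6},
  {"dx":0,"dy":0.0009,"dz":-0.0103,"wx":0.976,"wy":0,"wz":0,"fingers":0.6},
  {"dx":0,"dy":-0.0001,"dz":-0.0104,"wx":0.977,"wy":0,"wz":0,"fingers":0.6},
  {"dx":0,"dy":-0.0011,"dz":-0.0103,"wx":0.977,"wy":0,"wz":0,"fingers":0.6},
])

```text
clock: 39.58
eef_pos: [665.1, 73.3, 143.3]
tool_rot: [-1.727, 1.568, 2.342]
force: [-0.7, 0.2, -0.5]
width: 34.1
```

Emit:
servo_tool([
  {"dx":0,"dy":-0.0022,"dz":-0.0102,"wx":0.976,"wy":0,"wz":0,"fingers":0.6},
])

```text
clock: 39.7
eef_pos: [668.4, 80.4, 143.3]
tool_rot: [-1.635, 1.568, 2.332]
force: [-0.4, -0.5, -0.1]
width: 34.3
```

```bash
python3 -c "from h import *;fin(0,-138.5,100)"
```

```text
t 39.7 pose [ 668.39   80.42  143.26 -132.73] F [-0.4 -0.5 -0.1] T [-0.005  0.006 -0.021] tau7 0.863 qd7 -0.82 q7 -1.78 w 34.3
diff [  2.32  -3.03 -43.26] row dx 0.0577 dy 0.0050 dz 0.0009 wx 0.962
```

Emit:
servo_tool([
  {"dx":0.0577,"dy":0.005,"dz":0.0009,"wx":0.962,"wy":0,"wz":0,"fingers":0.6},
  {"dx":0,"dy":0,"dz":0,"wx":0,"wy":0,"wz":0,"fingers":0.6},
  {"dx":0,"dy":0,"dz":0,"wx":0,"wy":0,"wz":0,"fingers":1},
  {"dx":0,"dy":0,"dz":0,"wx":0,"wy":0,"wz":0,"fingers":1},
  {"dx":0,"dy":0,"dz":0,"wx":0,"wy":0,"wz":0,"fingers":1},
])

```text
clock: 40.33
eef_pos: [672.1, 75.9, 102.1]
tool_rot: [2.783, 1.569, 0.37]
force: [-0.5, 0.6, 0.9]
width: 10.8
```

```bash
python3 -c "from h import *;q()"
```

```text
t 40.33 pose [ 672.07   75.92  102.08 -138.24] F [-0.5  0.6  0.9] T [0.092 0.078 0.295] tau7 -0.273 qd7 -0.0 q7 -1.83 w 10.8
   est tau: 0.274  Tz 0.295
```

Emit:
servo_tool([
  {"dx":0.0001,"dy":0,"dz":0,"wx":0.2,"wy":0,"wz":0,"fingers":1},
])

```text
clock: 40.45
eef_pos: [672.1, 75.9, 102.0]
tool_rot: [2.815, 1.569, 0.38]
force: [-1.2, 0.5, 5.1]
width: 10.7
```

```bash
python3 -c "from h import *;q()"
```

```text
t 40.45 pose [ 672.07   75.86  101.96 -139.52] F [-1.2  0.5  5.1] T [0.141 0.243 0.387] tau7 -0.152 qd7 -0.15 q7 -1.85 w 10.7
   est tau: 0.313  Tz 0.387
```

Emit:
servo_tool([
  {"dx":0.0001,"dy":0,"dz":0,"wx":0.2,"wy":0,"wz":0,"fingers":1},
])

```text
clock: 40.58
eef_pos: [672.0, 75.8, 101.8]
tool_rot: [2.836, 1.569, 0.38]
force: [-0.8, 1.3, 6.1]
width: 10.6
```

```bash
python3 -c "from h import *;q()"
```

```text
t 40.58 pose [ 672.     75.85  101.84 -140.75] F [-0.8  1.3  6.1] T [0.212 0.293 0.335] tau7 -0.222 qd7 -0.15 q7 -1.86 w 10.6
   est tau: 0.374  Tz 0.335
```

```bash
python3 trav.py 2 -109.6 100.5 672 75.9 101 -140.75
```

```text
[{"dx": 0, "dy": 0, "dz": 0, "wx": 0, "wy": 0, "wz": 0, "fingers": 0.5}, {"dx": -0.0587, "dy": 0, "dz": 0, "wx": 0, "wy": 0, "wz": 0, "fingers": 0.5}, {"dx": 0, "dy": -0.014, "dz": 0.0394, "wx": -0.865, "wy": 0, "wz": 0, "fingers": 0.5}, {"dx": 0, "dy": -0.0176, "dz": 0.0379, "wx": -0.866, "wy": 0, "wz": 0, "fingers": 0.5}, {"dx": 0, "dy": -0.0208, "dz": 0.0362, "wx": -0.865, "wy": 0, "wz": 0, "fingers": 0.5}]
[{"dx": 0, "dy": -0.0241, "dz": 0.0341, "wx": -0.865, "wy": 0, "wz": 0, "fingers": 0.5}, {"dx": 0, "dy": -0.0271, "dz": 0.0319, "wx": -0.865, "wy": 0, "wz": 0, "fingers": 0.5}, {"dx": 0.0594, "dy": 0, "dz": 0, "wx": -0.866, "wy": 0, "wz": 0, "fingers": 0.5}]
-> [524.4, 23.22, 100.48, -109.6]
```

Emit:
servo_tool([
  {"dx":0,"dy":0,"dz":0,"wx":0,"wy":0,"wz":0,"fingers":0.5},
  {"dx":-0.0587,"dy":0,"dz":0,"wx":0,"wy":0,"wz":0,"fingers":0.6},
  {"dx":0,"dy":-0.014,"dz":0.0394,"wx":-0.865,"wy":0,"wz":0,"fingers":0.6},
  {"dx":0,"dy":-0.0176,"dz":0.0379,"wx":-0.866,"wy":0,"wz":0,"fingers":0.6},
  {"dx":0,"dy":-0.0208,"dz":0.0362,"wx":-0.865,"wy":0,"wz":0,"fingers":0.6},
])

```text
clock: 41.2
eef_pos: [581.7, 43.4, 144.4]
tool_rot: [-0.088, 1.57, -2.27]
force: [-0.7, 0.8, -0.1]
width: 34.4
```

Emit:
servo_tool([
  {"dx":0,"dy":-0.0241,"dz":0.0341,"wx":-0.865,"wy":0,"wz":0,"fingers":0.6},
  {"dx":0,"dy":-0.0271,"dz":0.0319,"wx":-0.865,"wy":0,"wz":0,"fingers":0.6},
])

```text
clock: 41.45
eef_pos: [522.6, 22.3, 144.4]
tool_rot: [-0.144, 1.57, -2.145]
force: [0.7, -0.2, -0.4]
width: 34.4
```

```bash
python3 -c "from h import *;fin(2,-109.6,100)"
```

```text
t 41.45 pose [ 522.6    22.26  144.44 -114.65] F [ 0.7 -0.2 -0.4] T [-0.077  0.061 -0.021] tau7 -1.003 qd7 0.95 q7 -1.27 w 34.4
diff [  1.81   0.97 -44.44] row dx 0.0593 dy 0.0017 dz -0.0022 wx -0.841
```

Emit:
servo_tool([
  {"dx":0.0593,"dy":0.0017,"dz":-0.0022,"wx":-0.841,"wy":0,"wz":0,"fingers":0.6},
  {"dx":0,"dy":0,"dz":0,"wx":0,"wy":0,"wz":0,"fingers":0.6},
  {"dx":0,"dy":0,"dz":0,"wx":0,"wy":0,"wz":0,"fingers":1},
  {"dx":0,"dy":0,"dz":0,"wx":0,"wy":0,"wz":0,"fingers":1},
  {"dx":0,"dy":0,"dz":0,"wx":0,"wy":0,"wz":0,"fingers":1},
])

```text
clock: 42.08
eef_pos: [526.5, 22.9, 101.2]
tool_rot: [1.246, 1.568, -0.669]
force: [-1.2, -2.6, 5.4]
width: 10.7
```

```bash
python3 -c "from h import *;q()"
```

```text
t 42.08 pose [ 526.47   22.93  101.18 -109.71] F [-1.2 -2.6  5.4] T [-0.559  0.251  0.317] tau7 -0.322 qd7 0.0 q7 -1.14 w 10.7
   est tau: 0.321  Tz 0.317
```

Emit:
servo_tool([
  {"dx":0.0001,"dy":0,"dz":0,"wx":0.2,"wy":0,"wz":0,"fingers":1},
])

```text
clock: 42.2
eef_pos: [526.5, 22.9, 101.1]
tool_rot: [1.371, 1.568, -0.566]
force: [-1.4, -3.2, 6.5]
width: 10.6
```

```bash
python3 -c "from h import *;q()"
```

```text
t 42.2 pose [ 526.48   22.9   101.11 -110.96] F [-1.4 -3.2  6.5] T [-0.566  0.32   0.422] tau7 -0.223 qd7 -0.13 q7 -1.16 w 10.6
   est tau: 0.362  Tz 0.422
```

Emit:
servo_tool([
  {"dx":0.0001,"dy":0,"dz":0,"wx":0.2,"wy":0,"wz":0,"fingers":1},
])

```text
clock: 42.32
eef_pos: [526.4, 22.9, 101.0]
tool_rot: [1.338, 1.569, -0.62]
force: [-1.9, -2.7, 6.0]
width: 11.0
```

```bash
python3 -c "from h import *;q()"
```

```text
t 42.33 pose [ 526.41   22.87  101.   -112.17] F [-1.9 -2.7  6. ] T [-0.651  0.287  0.382] tau7 -0.284 qd7 -0.13 q7 -1.17 w 11.0
   est tau: 0.421  Tz 0.382
```

```bash
python3 trav.py 1 -88.2 101 526.4 22.9 100 -112.2
```

```text
[{"dx": 0, "dy": 0, "dz": 0, "wx": 0, "wy": 0, "wz": 0, "fingers": 0.5}, {"dx": -0.06, "dy": 0, "dz": 0, "wx": 0, "wy": 0, "wz": 0, "fingers": 0.5}, {"dx": 0, "dy": 0.0009, "dz": -0.0366, "wx": -0.8, "wy": 0, "wz": 0, "fingers": 0.5}, {"dx": 0, "dy": 0.004, "dz": -0.0364, "wx": -0.8, "wy": 0, "wz": 0, "fingers": 0.5}, {"dx": 0, "dy": 0.0071, "dz": -0.0359, "wx": -0.8, "wy": 0, "wz": 0, "fingers": 0.5}]
[{"dx": 0, "dy": 0.01, "dz": -0.0352, "wx": -0.8, "wy": 0, "wz": 0, "fingers": 0.5}, {"dx": 0.0587, "dy": 0, "dz": 0, "wx": -0.8, "wy": 0, "wz": 0, "fingers": 0.5}]
-> [570.51, 123.47, 100.98, -88.2]
```

Emit:
servo_tool([
  {"dx":0,"dy":0,"dz":0,"wx":0,"wy":0,"wz":0,"fingers":0.5},
  {"dx":-0.06,"dy":0,"dz":0,"wx":0,"wy":0,"wz":0,"fingers":0.6},
  {"dx":0,"dy":0.0009,"dz":-0.0366,"wx":-0.8,"wy":0,"wz":0,"fingers":0.6},
  {"dx":0,"dy":0.004,"dz":-0.0364,"wx":-0.8,"wy":0,"wz":0,"fingers":0.6},
  {"dx":0,"dy":0.0071,"dz":-0.0359,"wx":-0.8,"wy":0,"wz":0,"fingers":0.6},
])

```text
clock: 42.95
eef_pos: [558.6, 102.6, 143.8]
tool_rot: [-2.022, 1.569, 2.562]
force: [0.9, -0.4, 0.7]
width: 34.2
```

Emit:
servo_tool([
  {"dx":0,"dy":0.01,"dz":-0.0352,"wx":-0.8,"wy":0,"wz":0,"fingers":0.6},
])

```text
clock: 43.08
eef_pos: [569.4, 127.8, 143.5]
tool_rot: [-1.941, 1.568, 2.728]
force: [0.5, -0.2, 0.3]
width: 34.2
```

```bash
python3 -c "from h import *;fin(1,-88.2,100.5)"
```

```text
t 43.08 pose [569.4  127.81 143.53 -92.51] F [ 0.5 -0.2  0.3] T [-0.013  0.044  0.038] tau7 -0.136 qd7 0.12 q7 -1.18 w 34.2
diff [  1.09  -4.35 -43.03] row dx 0.0574 dy 0.0017 dz 0.0057 wx -0.719
```

Emit:
servo_tool([
  {"dx":0.0574,"dy":0.0017,"dz":0.0057,"wx":-0.719,"wy":0,"wz":0,"fingers":0.6},
  {"dx":0,"dy":0,"dz":0,"wx":0,"wy":0,"wz":0,"fingers":0.6},
  {"dx":0,"dy":0,"dz":0,"wx":0,"wy":0,"wz":0,"fingers":1},
  {"dx":0,"dy":0,"dz":0,"wx":0,"wy":0,"wz":0,"fingers":1},
  {"dx":0,"dy":0,"dz":0,"wx":0,"wy":0,"wz":0,"fingers":1},
])

```text
clock: 43.7
eef_pos: [570.5, 123.3, 102.4]
tool_rot: [-3.03, 1.567, 1.709]
force: [-0.1, 5.2, -4.4]
width: 10.9
```

```bash
python3 -c "from h import *;q()"
```

```text
t 43.7 pose [570.55 123.27 102.44 -88.46] F [-0.1  5.2 -4.4] T [ 0.995 -0.012  0.324] tau7 -0.304 qd7 0.0 q7 -1.07 w 10.9
   est tau: 0.304  Tz 0.324
```

Emit:
servo_tool([
  {"dx":0.0001,"dy":0,"dz":0,"wx":0.15,"wy":0,"wz":0,"fingers":1},
])

```text
clock: 43.82
eef_pos: [570.6, 123.3, 102.4]
tool_rot: [-3.014, 1.567, 1.71]
force: [0.0, 5.1, -4.1]
width: 10.5
```

```bash
python3 -c "from h import *;q()"
```

```text
t 43.83 pose [570.56 123.28 102.37 -89.36] F [ 0.   5.1 -4.1] T [ 1.094 -0.043  0.412] tau7 -0.296 qd7 -0.1 q7 -1.08 w 10.5
   est tau: 0.404  Tz 0.412
```

```bash
python3 trav.py 3 -50.4 101.5 570.5 123.3 100.4 -89.4
```

```text
[{"dx": 0, "dy": 0, "dz": 0, "wx": 0, "wy": 0, "wz": 0, "fingers": 0.5}, {"dx": -0.0595, "dy": 0, "dz": 0, "wx": 0, "wy": 0, "wz": 0, "fingers": 0.5}, {"dx": 0, "dy": 0.0117, "dz": 0.0326, "wx": -0.929, "wy": 0, "wz": 0, "fingers": 0.5}, {"dx": 0, "dy": 0.0085, "dz": 0.0336, "wx": -0.928, "wy": 0, "wz": 0, "fingers": 0.5}, {"dx": 0, "dy": 0.0051, "dz": 0.0342, "wx": -0.929, "wy": 0, "wz": 0, "fingers": 0.5}]
[{"dx": 0, "dy": 0.0018, "dz": 0.0346, "wx": -0.928, "wy": 0, "wz": 0, "fingers": 0.5}, {"dx": 0, "dy": -0.0015, "dz": 0.0346, "wx": -0.929, "wy": 0, "wz": 0, "fingers": 0.5}, {"dx": 0, "dy": -0.0049, "dz": 0.0343, "wx": -0.928, "wy": 0, "wz": 0, "fingers": 0.5}, {"dx": 0.058, "dy": 0, "dz": 0, "wx": -0.929, "wy": 0, "wz": 0, "fingers": 0.5}]
-> [624.64, -22.84, 101.52, -50.4]
```

Emit:
servo_tool([
  {"dx":0,"dy":0,"dz":0,"wx":0,"wy":0,"wz":0,"fingers":0.5},
  {"dx":-0.0595,"dy":0,"dz":0,"wx":0,"wy":0,"wz":0,"fingers":0.6},
  {"dx":0,"dy":0.0117,"dz":0.0326,"wx":-0.929,"wy":0,"wz":0,"fingers":0.6},
  {"dx":0,"dy":0.0085,"dz":0.0336,"wx":-0.928,"wy":0,"wz":0,"fingers":0.6},
  {"dx":0,"dy":0.0051,"dz":0.0342,"wx":-0.929,"wy":0,"wz":0,"fingers":0.6},
])

```text
clock: 44.45
eef_pos: [598.5, 45.3, 147.8]
tool_rot: [0.842, 1.568, -0.427]
force: [0.2, 0.0, 0.1]
width: 34.3
```

Emit:
servo_tool([
  {"dx":0,"dy":0.0018,"dz":0.0346,"wx":-0.928,"wy":0,"wz":0,"fingers":0.6},
  {"dx":0,"dy":-0.0015,"dz":0.0346,"wx":-0.929,"wy":0,"wz":0,"fingers":0.6},
  {"dx":0,"dy":-0.0049,"dz":0.0343,"wx":-0.928,"wy":0,"wz":0,"fingers":0.6},
])

```text
clock: 44.82
eef_pos: [625.3, -28.2, 147.7]
tool_rot: [0.301, 1.569, -0.676]
force: [0.5, 0.4, -0.2]
width: 34.2
```

```bash
python3 -c "from h import *;fin(3,-50.4,101.5)"
```

```text
t 44.83 pose [625.27 -28.22 147.68 -55.99] F [ 0.5  0.4 -0.2] T [ 0.015 -0.014 -0.041] tau7 -0.885 qd7 0.84 q7 -0.47 w 34.2
diff [ -0.64   5.37 -46.18] row dx 0.0616 dy 0.0033 dz -0.0064 wx -0.931
```

Emit:
servo_tool([
  {"dx":0.0612,"dy":0.0033,"dz":-0.0064,"wx":-0.931,"wy":0,"wz":0,"fingers":0.6},
  {"dx":0,"dy":0,"dz":0,"wx":0,"wy":0,"wz":0,"fingers":0.6},
  {"dx":0,"dy":0,"dz":0,"wx":0,"wy":0,"wz":0,"fingers":1},
  {"dx":0,"dy":0,"dz":0,"wx":0,"wy":0,"wz":0,"fingers":1},
  {"dx":0,"dy":0,"dz":0,"wx":0,"wy":0,"wz":0,"fingers":1},
])

```text
clock: 45.45
eef_pos: [625.3, -21.8, 102.4]
tool_rot: [0.373, 1.567, -0.508]
force: [1.2, -2.2, 4.8]
width: 10.6
```

```bash
python3 -c "from h import *;q()"
```

```text
t 45.45 pose [625.34 -21.83 102.38 -50.48] F [ 1.2 -2.2  4.8] T [-0.439 -0.028  0.319] tau7 -0.328 qd7 0.0 q7 -0.37 w 10.6
   est tau: 0.327  Tz 0.319
```

Emit:
servo_tool([
  {"dx":0.0001,"dy":0,"dz":0,"wx":0.15,"wy":0,"wz":0,"fingers":1},
])

```text
clock: 45.58
eef_pos: [625.3, -21.8, 102.3]
tool_rot: [0.469, 1.567, -0.428]
force: [-0.4, -2.7, 7.0]
width: 10.5
```

```bash
python3 -c "from h import *;q()"
```

```text
t 45.58 pose [625.35 -21.81 102.29 -51.41] F [-0.4 -2.7  7. ] T [-0.572 -0.006  0.384] tau7 -0.27 qd7 -0.1 q7 -0.38 w 10.5
   est tau: 0.376  Tz 0.384
```

Emit:
servo_tool([
  {"dx":0,"dy":0,"dz":0,"wx":0,"wy":0,"wz":0,"fingers":0.4},
  {"dx":0,"dy":0,"dz":0,"wx":0,"wy":0,"wz":0,"fingers":0.4},
  {"dx":-0.06,"dy":0,"dz":0,"wx":0,"wy":0,"wz":0,"fingers":0.4},
  {"dx":-0.07,"dy":0,"dz":0,"wx":0,"wy":0,"wz":0,"fingers":0.4},
  {"dx":-0.05,"dy":0,"dz":0,"wx":0,"wy":0,"wz":0,"fingers":0.4},
])

```text
clock: 46.2
eef_pos: [624.1, -20.3, 237.4]
tool_rot: [1.494, 1.57, 0.597]
force: [0.1, 0.1, -0.4]
width: 50.9
```

Emit:
servo_tool([
  {"dx":0,"dy":0,"dz":0,"wx":0,"wy":0,"wz":0,"fingers":0.4},
])

```text
clock: 46.32
eef_pos: [625.6, -20.7, 238.5]
tool_rot: [0.982, 1.565, 0.086]
force: [0.0, -0.9, -0.9]
width: 51.2
```

Run:
```python
from h import *
q()
from cell import ctrl
im=ctrl.get_image("side");cv2.imwrite("pics/z.png",cv2.resize(im[120:320,130:370,::-1],None,fx=3,fy=3))
```

```text
t 46.33 pose [625.61 -20.72 238.49 -51.37] F [ 0.  -0.9 -0.9] T [ 0.     0.021 -0.041] tau7 -0.074 qd7 0.01 q7 -0.48 w 51.2
   est tau: 0.063  Tz -0.041
```

View pics/z.png

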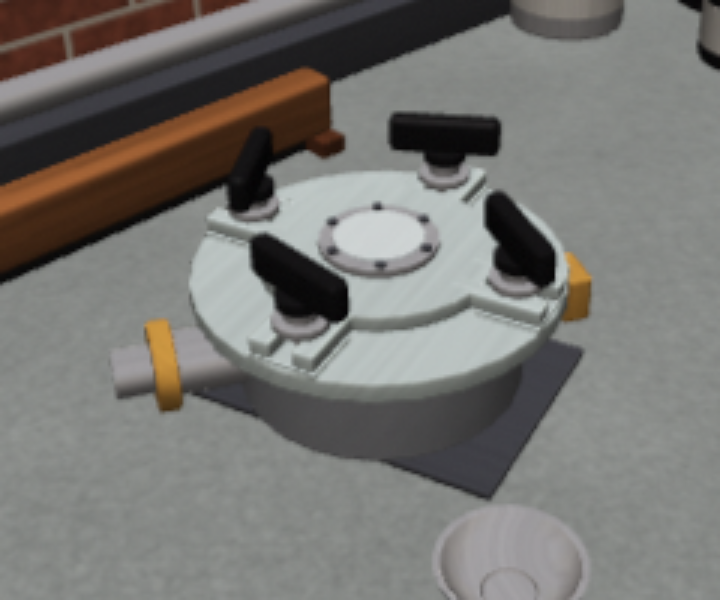

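The side view shows the cover flat on the rim: the dark gap seen earlier near crop pixel (400,315) is gone. All four washers are seated and the gripper is clear of everything, so I'm handing in.

```bash
python3 -c "
from cell import ctrl
print(ctrl.finish_job())"
```

```text
the job is handed in; nothing more can be done
None
```

The cover is closed and the job was handed in at about 46.4 s. All four knobs were snug on their last check, and the gripper was clear of the pot.

- **Order:** every round went crosswise, 0, 2, 1, 3. In the first round knobs 1, 2 and 3 turned about 40°. Knob 0 turned only about 31°, because I gripped it too low and it slipped.
- **Second round:** I brought knobs 1, 2 and 3 to where the torque begins to rise. Knob 0 was gripped low again and came about 24° further, short of home.
- **Third round:** knob 0 came home and all four were snugged.
- **Final check:** I went round all four once more, adding at most about 2.4° to each.

| Knob | Last turning torque (Nm) | Approximate push (N) |
|---|---|---|
| 0 | 0.36–0.37 | 18–26 |
| 1 | 0.40–0.41 | 26 |
| 2 | 0.38–0.42 | 25 |
| 3 | 0.38 | 21–24 |

For comparison, turning on the gasket alone read 0.22–0.28 Nm, and the aim was 24 N within 12 to 38 N. The last side picture shows the cover flat on the rim.

**What was less certain:**
- **Early readings:** gripping low on knob 0 in the second round gave false torques up to 0.88 Nm. Round-one readings on knobs 2 and 3 reached 0.4–0.7 Nm for the same likely reason. After I gripped higher, the readings were steady.
- **Knob 0 push:** its no-load reading was about 0.03 Nm lower than the others', so its push is the least certain.
- **Tilt:** I never measured it directly. I kept it under the limit by how far I turned each knob.

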